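# Clear down the saw bench

## Task

Clear the saw bench at the end of the shift: carry every pail of cut blanks to the shallow steel tray (the bails are for lifting) and stand it inside, never tipping one over; hang every spanner by its ring on a hook of the tool stand, one to a hook; and slide the scraper's blade all the way into the slotted wooden block on the stand's foot, so that the handle comes up to the block. Leave the bottle, the can and the mug where they are.

Things in the scene. Friction and masses are not known exactly. Their poses are not given: they have to be found in the camera images.
- pail_a: small sheet-metal pail of sawn bar ends, 100 mm tall, radius 38 mm at the foot, 46 mm at the rim, about 0.6 kg; origin at the centre of its underside, z up. A wire bail pivots on ears 49 mm out along its y axis, 90 mm up; it starts between upright and 0.7 rad over towards +x, stays by light friction, and the pail swings to hang level. One of three like pails; one may be absent
- pail_b: small sheet-metal pail of sawn bar ends, 100 mm tall, radius 38 mm at the foot, 46 mm at the rim, about 0.6 kg; origin at the centre of its underside, z up. A wire bail pivots on ears 49 mm out along its y axis, 90 mm up; it starts between upright and 0.7 rad over towards +x, stays by light friction, and the pail swings to hang level. One of three like pails; one may be absent
- pail_c: small sheet-metal pail of sawn bar ends, 100 mm tall, radius 38 mm at the foot, 46 mm at the rim, about 0.6 kg; origin at the centre of its underside, z up. A wire bail pivots on ears 49 mm out along its y axis, 90 mm up; it starts between upright and 0.7 rad over towards +x, stays by light friction, and the pail swings to hang level. One of three like pails; one may be absent
- grip_a (a point): middle of the round wooden grip on the bail of pail_a: 16 mm thick, 54 mm long along this point's y axis (which stays parallel to the pail's y), 75 mm from the bail's pivots, so 165 mm above the pail's foot when the bail is upright; z points from the pivots to the grip
- grip_b (a point): middle of the round wooden grip on the bail of pail_b: 16 mm thick, 54 mm long along this point's y axis (which stays parallel to the pail's y), 75 mm from the bail's pivots, so 165 mm above the pail's foot when the bail is upright; z points from the pivots to the grip
- grip_c (a point): middle of the round wooden grip on the bail of pail_c: 16 mm thick, 54 mm long along this point's y axis (which stays parallel to the pail's y), 75 mm from the bail's pivots, so 165 mm above the pail's foot when the bail is upright; z points from the pivots to the grip
- tray: shallow open steel tray, 340 mm long (x) by 126 mm wide (y) outside, 18 mm high, walls and floor 3 mm; fixed to the bench; origin at the centre of its underside. Room for three pails in a row, 105 mm apart
- stand: fixed tool stand: foot plate 100 (x) by 420 mm (y), 10 mm thick, origin at the centre of its underside, x pointing away from the hooks' free ends. Crossbar with three wire hooks at x = 35 mm, y -70 to 190 mm, top 272 mm, on two posts; lower bar at height 90 mm catches the tails of hung tools. Slotted wooden block 100 x 94 mm, top 57 mm up, on the foot plate at y = -145 mm
- mat: thin black rubber bench mat, 260 x 320 mm, 3 mm thick, fixed; the tools lie on it at the start; origin at the centre of its underside
- slot (a point): middle of the mouth of the slot in the wooden block, 36 mm above the bench; the slot is level, 64 mm wide (y), 9 mm high, 90 mm deep; this point's x axis points into it. The mouth lies in the front face of the block, flush with the front edge of the foot plate
- scraper: flat scraper: wooden handle 110 x 28 x 20 mm, origin at the centre of its underside as it lies, x towards the blade, z up; ferrule 18 mm thick from x = 55 to 70 mm, then a stiff steel blade 80 mm long, 55 mm wide, 3 mm thick, in the handle's mid plane (10 mm above the underside). Centre of mass about 25 mm ahead of the origin. Fully in, the ferrule meets the block
- blade_tip (a point): middle of the scraper blade's front edge, 150 mm ahead of the scraper's origin and 10 mm above its underside
- spanner_a: plain steel combination spanner, 234 mm long, 0.22 kg; origin at the middle of the shank's underside, x towards the ring, z up as it lies; shank 18 mm wide, 9 mm thick, centred 5.5 mm above the underside, straight from x = -70 to 80 mm; open jaw 45 mm wide at the other end. Centre of mass within 15 mm of the origin. One of three like spanners; one may be absent
- ring_a (a point): centre of the ring of spanner_a: opening 25 mm, 37 mm outside, 11 mm thick, 100 mm ahead of the spanner's origin and 5.5 mm above its underside
- spanner_b: plain steel combination spanner, 234 mm long, 0.22 kg; origin at the middle of the shank's underside, x towards the ring, z up as it lies; shank 18 mm wide, 9 mm thick, centred 5.5 mm above the underside, straight from x = -70 to 80 mm; open jaw 45 mm wide at the other end. Centre of mass within 15 mm of the origin. One of three like spanners; one may be absent
- ring_b (a point): centre of the ring of spanner_b: opening 25 mm, 37 mm outside, 11 mm thick, 100 mm ahead of the spanner's origin and 5.5 mm above its underside
- spanner_c: plain steel combination spanner, 234 mm long, 0.22 kg; origin at the middle of the shank's underside, x towards the ring, z up as it lies; shank 18 mm wide, 9 mm thick, centred 5.5 mm above the underside, straight from x = -70 to 80 mm; open jaw 45 mm wide at the other end. Centre of mass within 15 mm of the origin. One of three like spanners; one may be absent
- ring_c (a point): centre of the ring of spanner_c: opening 25 mm, 37 mm outside, 11 mm thick, 100 mm ahead of the spanner's origin and 5.5 mm above its underside
- hook1 (a point): tip of hook 1 of the tool stand (1 to 3 towards the stand's +y, 80 mm apart), 282 mm above the bench; wire 6 mm thick. From the tip the wire goes 27 mm down (and 6 mm along x), then level along this point's +x for 60 mm to the crossbar. A ring lowered over the tip and let go swings down and hangs with its centre about 35 mm below the tip
- hook2 (a point): tip of hook 2 of the tool stand (1 to 3 towards the stand's +y, 80 mm apart), 282 mm above the bench; wire 6 mm thick. From the tip the wire goes 27 mm down (and 6 mm along x), then level along this point's +x for 60 mm to the crossbar. A ring lowered over the tip and let go swings down and hangs with its centre about 35 mm below the tip
- hook3 (a point): tip of hook 3 of the tool stand (1 to 3 towards the stand's +y, 80 mm apart), 282 mm above the bench; wire 6 mm thick. From the tip the wire goes 27 mm down (and 6 mm along x), then level along this point's +x for 60 mm to the crossbar. A ring lowered over the tip and let go swings down and hangs with its centre about 35 mm below the tip
- oil_bottle: yellow plastic oil bottle, 60 mm thick, 170 mm tall, a bystander; origin at the centre of its underside
- spray_can: blue spray can, 56 mm thick, 180 mm tall, a bystander; origin at the centre of its underside
- tea_mug: white mug, 80 mm wide, 90 mm tall, a bystander; origin at the centre of its underside

How it is judged:
By the outcome, as a careful person would: the job done as asked, in the order asked, and still so for the second after the job is handed in, with the robot touching nothing.
Of pail_a, pail_b, pail_c only 2 to 3 are there at a start; the rules pass over those that are not, and their reading is None.
Of spanner_a, spanner_b, spanner_c only 2 to 3 are there at a start; the rules pass over those that are not, and their reading is None.
At some moment in a run one of pail_a, pail_b, pail_c, scraper may be knocked a few centimetres aside while the robot is not near it.
Once in a run the grip may slacken for a moment while it holds something.
It also fails if it takes over 210 s, if anything falls off the work surface, if the arm or the gripper's body presses on something with over 40 N, if the wrist force passes 120 N, or if a joint passes its speed limit or range.

## Robot

A 6-joint arm with a two-finger parallel gripper is mounted at the origin on the work surface. World frame = base frame: x ahead of the robot, y to its left, z up, the work surface at z = 0. Lengths are in m, angles in degrees, forces in N, time in s.
With the tool pointing down it reaches from about 0.4 to 0.825 m from the base axis. Payload 7 kg.
Tool frame: the origin (TCP) lies on the centre line of the jaws, within the pads' length; the fingertips stand 22 mm ahead of it and the grasp point (between the pads) lies 3 mm ahead of it (ctrl.finger_overhang is the distance from the TCP to the fingertips, in m); z points along the fingers, y is the line along which they close (so a half turn about z gives the same grasp; the last joint's range is limited). The gripper opens to 88 mm and grips with 3 to 60 N. Pads are 19 mm wide; open, the fingers measure 130 mm over their backs; the gripper's body (78 mm by 193 mm) begins 47 mm behind the grasp point.
Start: joints at [-47.951, 20.546, 0.682, 0, -70.136, -16.507], TCP at [0.291, -0.609, 0.249] pointing down, gripper open.
Joint ranges: [-176.03, 176.03], [-82.01, 121.73], [-58.28, 71.71], [-173.87, 95.51], [-174.79, -0.11], [-173.66, 173.66]. Speed limits (degrees/s): [136.94, 136.94, 172.46, 180, 180, 180].

## Interface

Orientations are given as [roll, pitch, yaw] about the fixed x, y, z axes, in that order (R = Rz(yaw) Ry(pitch) Rx(roll)).
In Python, from plant import ctrl gives the robot as it stands. The module is installed in compiled form; this text tells all that it offers.
- The arm moves only by the shell command python3 -m creep 'ROWS'. ROWS is JSON, a list of rows, each an object with "grip": the closure, from 0 (fully open) to 1 (shut); "delta_pos": the shift along the tool's x, y, z scaled (see below), a list of three; "rotation": the turn, a rotation vector about the tool's x, y, z scaled (see below), a list of three. A call has 1 to 5 rows; each row is the pose to reach, as a shift and turn from the pose commanded when the call began, along the tool's axes at that moment; what a row does not reach only later rows make up. The controller multiplies each number of a shift by 10 cm and each number of a turn by pi/2 rad. A row lasts 1/10 s, in which the tool goes at most 50 mm and 8.59 degrees, less where a joint would pass 70% of its speed; a pose out of reach is approached as far as the arm can. A call with a number of a shift or a turn outside -1 to 1 is refused whole. A call with a gripper value outside its range is refused whole. The fingers move at their own pace and stop on an object; the grip force is fixed at half the most. Time passes only in rows, so rows that repeat a pose let the fingers close. It gives the time, the measured TCP pose, the force, the opening and the grip force at its end, in the units of the state.
- ctrl.get_obs(): the state, without advancing time (a new reading comes with each control period).
- ctrl.snapshot(name): name is "side" or "top"; returns a dict with "color" (400x640x3 uint8, red, green, blue), "intrinsics" (3x3 intrinsics, pixels), "R" (3x3) and "t" (3): a world point X has camera coordinates R X + t. Camera axes: x right, y down, z forward; pixel columns grow to the right and rows downward; lengths in m; the calibration is good to about 2 mm. A picture is of the moment at which its call begins. There is no depth.
- ctrl.close_job(): hands the job in; it is judged then, once.
The state is a dict: "clock": time; "joint_pos": joint angles; "qvel": joint speeds; "tau": joint torques, N m; "tool_pos": TCP position; "orientation": TCP orientation; "force": force on the tool from outside, world axes, zero at the start; "moment": the same for the moment, N m; "opening": finger opening in m; "gripper_force": force on a finger pad.
Only numpy, scipy, OpenCV 4.12 (cv2) and the standard library are available. Lean on these libraries where they do the work, as an engineer would, in place of code of your own. Each camera call takes 0.05 s, during which the arm holds its last target. There are 200 camera calls.

## Working session

There is one attempt and no reset: what is moved stays moved. The work goes in short steps, Python scripts to look and compute and a shell command to move; the robot and the scene stay as the last step left them, time stands still between calls to the robot, and variables do not carry over. Pictures are saved under pics/ and viewed, at most 14 in all, crops included, and the job is handed in when it is done.

```bash
mkdir -p pics
python3 - <<'E'
from plant import ctrl
import cv2
for n in("top","side"):
    s=ctrl.snapshot(n); cv2.imwrite(f"pics/{n}0.png",s["color"][:,:,::-1]); print(n,s["intrinsics"],s["R"],s["t"])
print(ctrl.get_obs())
E
```

```text
top [[469.89805561   0.         315.21464995]
 [  0.         469.89805561 193.47368388]
 [  0.           0.           1.        ]] [[-0.02723812 -0.99959506  0.00823403]
 [-0.98206063  0.02522099 -0.18687112]
 [ 0.18658778 -0.01317633 -0.98234993]] [-0.00200999  0.62964072  1.54456138]
side [[379.73040647   0.         321.84275938]
 [  0.         379.73040647 195.70177321]
 [  0.           0.           1.        ]] [[-0.83327949 -0.55276202  0.00997166]
 [-0.41438463  0.61253506 -0.67311677]
 [ 0.36596539 -0.5650265  -0.73946899]] [0.49722328 0.36488745 1.08890193]
{'clock': 0.1, 'joint_pos': array([-4.79528265e+01,  2.05872728e+01,  6.41621362e-01, -1.68399533e-02,
       -7.01360421e+01, -1.65067359e+01]), 'qvel': array([-0.0670338 , -0.05144883,  0.04153269,  0.03344353,  0.07219878,
        0.02987218]), 'tau': array([-2.49809134e-03, -5.84161270e+01,  2.93755549e+01,  7.01563999e+00,
        1.02069491e-02, -6.63121159e-05]), 'tool_pos': array([ 0.29083804, -0.60870591,  0.24773957]), 'orientation': array([ 1.79917175e+02, -8.03419674e-03, -1.54465290e+02]), 'force': array([-0.56276603, -0.52742939, -0.14284921]), 'moment': array([-0.01766227,  0.0103345 ,  0.01367352]), 'gripper_force': 0.0, 'opening': 0.08749624428402604}
```

View pics/top0.png

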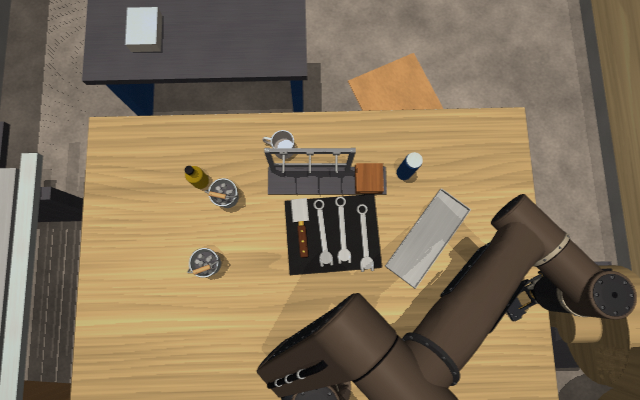

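View pics/side0.png

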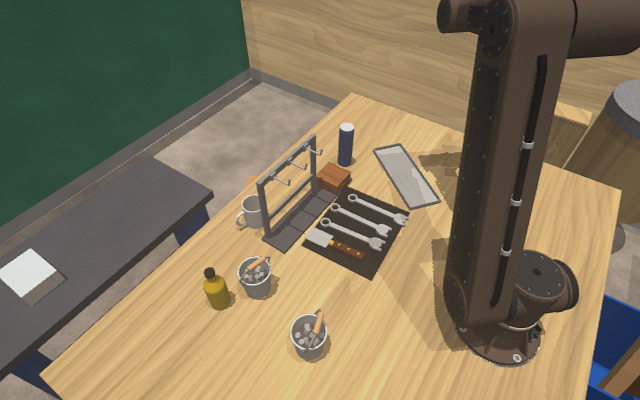

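```bash
cat > h.py <<'E'
import numpy as np, cv2
from plant import ctrl
from scipy.spatial.transform import Rotation as Rn
def shot(n):
    s=ctrl.snapshot(n); s["hsv"]=cv2.cvtColor(s["color"],cv2.COLOR_RGB2HSV); return s
def ray(s,p):
    d=s["R"].T@np.linalg.solve(s["intrinsics"],[p[0],p[1],1.]); c=-s["R"].T@s["t"]; return c,d/np.linalg.norm(d)
def onz(s,p,z):
    c,d=ray(s,p); return c+d*(z-c[2])/d[2]
def tri(s1,p1,s2,p2):
    c1,d1=ray(s1,p1); c2,d2=ray(s2,p2)
    k=np.linalg.lstsq(np.c_[d1,-d2],c2-c1,rcond=None)[0]; a=c1+k[0]*d1; b=c2+k[1]*d2
    return (a+b)/2, np.linalg.norm(a-b)
def proj(s,X):
    q=s["intrinsics"]@(s["R"]@np.asarray(X)+s["t"]); return q[:2]/q[2]
def crop(s,x0,y0,w,h,k,name):
    cv2.imwrite("pics/"+name+".png",cv2.resize(s["color"][y0:y0+h,x0:x0+w,::-1],None,fx=k,fy=k,interpolation=cv2.INTER_CUBIC))
def go(pos,yaw=None):
    o=ctrl.get_obs(); R=Rn.from_euler("xyz",o["orientation"],degrees=True)
    d=R.inv().apply(np.array(pos)-o["tool_pos"])/.1
    r=np.zeros(3) if yaw is None else (R.inv()*Rn.from_euler("xyz",[180,0,yaw],degrees=True)).as_rotvec()/(np.pi/2)
    print("t%.1f"%o["clock"],"shift",d.round(3),"rot",r.round(4))
def st():
    o=ctrl.get_obs(); print({k:np.round(o[k],4) for k in("clock","tool_pos","orientation","force","opening","gripper_force")})
E
python3 - <<'E'
from h import *
s=shot("top"); crop(s,170,125,310,170,2.55,"top1")
s=shot("side"); crop(s,190,110,260,260,2.3,"side1")
E
```

```text
(no output)
```

View pics/top1.png

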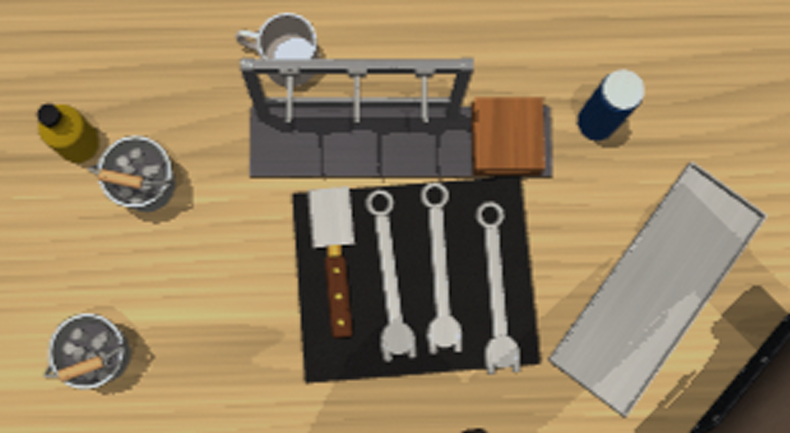

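View pics/side1.png

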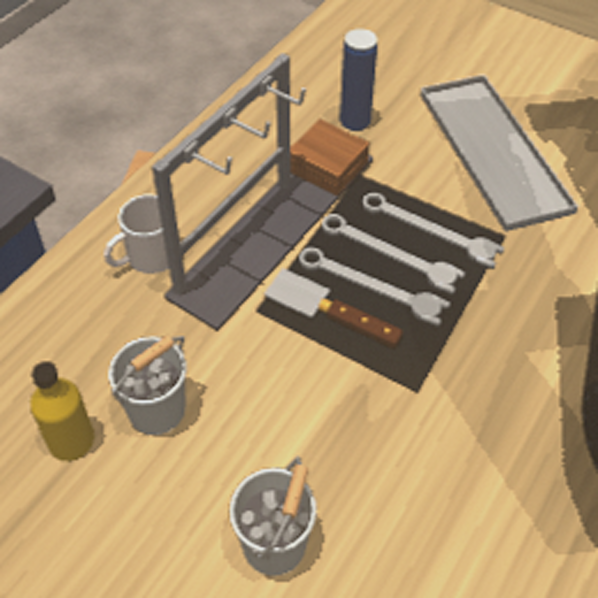

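```bash
cat > m.py <<'E'
from h import *
T=shot("top");S=shot("side")
t=lambda x,y:(170+(x+.5)/2.55-.5,125+(y+.5)/2.55-.5)
u=lambda x,y:(190+(x+.5)/2.3-.5,110+(y+.5)/2.3-.5)
def mask(s,roi,lo,hi):
    x,y,w,h=roi; m=np.zeros(s["hsv"].shape[:2],np.uint8); m[y:y+h,x:x+w]=cv2.inRange(s["hsv"],lo,hi)[y:y+h,x:x+w]; return m
def big(m):
    c=max(cv2.findContours(m,0,1)[0],key=cv2.contourArea); r=cv2.minAreaRect(c); M=cv2.moments(m if 0 else c); return cv2.contourArea(c),r
if __name__=="__main__":
    for n,s,p in(("T1",T,t(120,181)),("T2",T,t(82,368)),("S1",S,u(155,352)),("S2",S,u(296,487))):
        x,y=np.int32(np.round(p)); print(n,(x,y),s["hsv"][y,x-4:x+5].tolist())
    tr=[onz(T,t(*p),.018)for p in((690,163),(764,214),(626,417),(549,358))]; print("tray",np.round(tr,3),np.mean(tr,0).round(3))
    tr=[onz(S,u(*p),.018)for p in((484,76),(420,90),(504,227),(578,210))]; print("trayS",np.round(tr,3),np.mean(tr,0).round(3))
    for a,b in(((289,120),(228,168)),((356,121),(266,133)),((425,121),(302,101))):print("hook",*tri(T,t(*a),S,u(*b)))
    for a,b in(((380,203),(312,257)),((435,195),(334,224)),((490,214),(374,201))):print("ring",*tri(T,t(*a),S,u(*b)),onz(T,t(*a),.0085))
    for a,b in(((398,345),(428,307)),((444,335),(444,273)),((502,355),(486,250))):print("jaw",*tri(T,t(*a),S,u(*b)),onz(T,t(*a),.0085))
    for nme,a,b in(("blade tip",(328,189),(275,281)),("handle end",(342,336),(395,337)),("block fl",(472,173),(300,163))):print(nme,*tri(T,t(*a),S,u(*b)),onz(T,t(*a),.013))
    for a in((474,97),(545,96),(545,174),(472,173)):print("blocktop",onz(T,t(*a),.057))
    for a in((250,177),(552,177)):print("foot front",onz(T,t(*a),.01))
E
python3 m.py
```

```text
T1 (np.int32(217), np.int32(196)) [[16, 120, 121], [16, 132, 149], [15, 131, 165], [15, 131, 179], [15, 132, 190], [15, 132, 197], [16, 131, 201], [17, 124, 201], [18, 121, 202]]
T2 (np.int32(202), np.int32(269)) [[17, 128, 202], [18, 120, 202], [19, 116, 202], [19, 118, 203], [19, 120, 202], [18, 122, 202], [17, 128, 201], [16, 133, 195], [15, 132, 181]]
S1 (np.int32(257), np.int32(263)) [[17, 117, 227], [19, 112, 228], [18, 115, 226], [16, 119, 222], [15, 124, 218], [15, 124, 197], [15, 125, 170], [15, 113, 140], [16, 56, 127]]
S2 (np.int32(318), np.int32(321)) [[20, 24, 125], [16, 75, 140], [15, 121, 206], [17, 119, 225], [18, 114, 226], [17, 117, 226], [15, 124, 220], [15, 126, 184], [15, 51, 151]]
tray [[ 0.643 -0.46   0.018]
 [ 0.57  -0.556  0.018]
 [ 0.303 -0.348  0.018]
 [ 0.383 -0.25   0.018]] [ 0.475 -0.403  0.018]
trayS [[ 0.569 -0.554  0.018]
 [ 0.648 -0.454  0.018]
 [ 0.385 -0.241  0.018]
 [ 0.303 -0.339  0.018]] [ 0.476 -0.397  0.018]
hook [0.6602803  0.07906834 0.26250823] 0.0016495982768191958
hook [6.57368032e-01 4.49360984e-04 2.62427618e-01] 0.0022048088863977225
h
[... 566 characters left out ...]
5    ]
jaw [ 0.38893399 -0.18797985  0.0134851 ] 0.0007645016705608424 [ 0.38874304 -0.1886589   0.0085    ]
blade tip [0.62054002 0.04048365 0.01529826] 0.0006475910925813455 [0.62064704 0.04041408 0.013     ]
handle end [0.42279096 0.02672848 0.01663445] 0.007066069513981474 [0.41961091 0.0257346  0.013     ]
block fl [ 0.65578466 -0.13723289  0.08341824] 0.06812470172760383 [ 0.63794353 -0.15856821  0.013     ]
blocktop [ 0.73457504 -0.16143722  0.057     ]
blocktop [ 0.73354996 -0.25805588  0.057     ]
blocktop [ 0.62571011 -0.25218422  0.057     ]
blocktop [ 0.62959239 -0.15419988  0.057     ]
foot front [0.6407604  0.14763555 0.01      ]
foot front [ 0.63005    -0.26922149  0.01      ]
```

Run:
```python
from m import *
for rim,srim,e in(((135,172),(148,370),[((98,175),(135,365)),((142,186),(173,341))]),((88,350),(274,507),[((60,375),(287,512)),((103,360),(303,464))])):
    P=[tri(T,t(*a),S,u(*b)) for a,b in e]; a,b=P[0][0],P[1][0]; d=b-a
    print("ends",a.round(3),b.round(3),"err",P[0][1].round(4),P[1][1].round(4),"mid",((a+b)/2).round(4),"len",np.linalg.norm(d).round(3),"az",np.degrees(np.arctan2(d[1],d[0])).round(1)); print("rim",onz(T,t(*rim),.1).round(4),tri(T,t(*rim),S,u(*srim)))
    # colour check
for n,s,roi in(("T1",T,(205,190,24,14)),("T2",T,(190,262,24,14)),("S1",S,(245,253,24,22)),("S2",S,(308,308,22,30))):
    m=mask(s,roi,(13,100,110),(21,140,235)); a,r=big(m); print(n,a,np.round(r[0],1),np.round(r[1],1),r[2])
o=onz(T,t(50,115),.17);print("bottle",o, "bench hsv",T["hsv"][230,200])
```

```text
ends [0.618 0.323 0.168] [0.605 0.269 0.161] err 0.0008 0.0027 mid [0.6117 0.296  0.1645] len 0.055 az -104.0
rim [0.634  0.2892 0.1   ] (array([0.63610687, 0.29059168, 0.09613033]), np.float64(0.0028813260503555154))
ends [0.375 0.366 0.163] [0.391 0.314 0.164] err 0.0029 0.0014 mid [0.3829 0.3399 0.1638] len 0.054 az -73.2
rim [0.4058 0.3464 0.1   ] (array([0.40658912, 0.34719452, 0.09752138]), np.float64(0.0013563562475626709))
T1 95.0 [215. 197.] [12. 20.] 90.0
T2 67.5 [199.6 269.7] [ 4.7 21. ] 69.44395446777344
S1 148.0 [256.5 261.5] [17. 23.] 90.0
S2 224.0 [321.  322.5] [29. 16.] 90.0
bottle [0.69572358 0.38314818 0.17      ] bench hsv [ 19 112 201]
```

```bash
python3 -m creep '[{"grip":0,"delta_pos":[0,0,0],"rotation":[0,0,-0.36]},{"grip":0,"delta_pos":[0,0,0],"rotation":[0,0,-0.36]},{"grip":0,"delta_pos":[0,0,0],"rotation":[0,0,-0.36]},{"grip":0,"delta_pos":[0,0,0],"rotation":[0,0,-0.36]}]'
python3 -m creep '[{"grip":0.4,"delta_pos":[0,0,0],"rotation":[0,0,-0.357]},{"grip":0.4,"delta_pos":[0,0,0],"rotation":[0,0,-0.357]},{"grip":0.4,"delta_pos":[0,0,0],"rotation":[0,0,-0.357]},{"grip":0.4,"delta_pos":[0,0,0],"rotation":[0,0,-0.357]}]'
python3 -m creep '[{"grip":0.4,"delta_pos":[-0.5,-0.5,0],"rotation":[0,0,0]},{"grip":0.4,"delta_pos":[-1,-0.8,0],"rotation":[0,0,0]},{"grip":0.4,"delta_pos":[-1,-0.8,0],"rotation":[0,0,0]}]'
python3 -m creep '[{"grip":0.4,"delta_pos":[-0.5,-0.5,0],"rotation":[0,0,0]},{"grip":0.4,"delta_pos":[-1,-0.8,0],"rotation":[0,0,0]},{"grip":0.4,"delta_pos":[-1,-0.8,0],"rotation":[0,0,0]}]'
for i in 1; do python3 -m creep '[{"grip":0.4,"delta_pos":[-0.5,0,0],"rotation":[0,0,0]},{"grip":0.4,"delta_pos":[-1,0,0],"rotation":[0,0,0]}]'; done
python3 -m creep '[{"grip":0.4,"delta_pos":[-0.5,0,0],"rotation":[0,0,0]},{"grip":0.4,"delta_pos":[-1,0,0],"rotation":[0,0,0]}]'
python3 - <<'E'
from h import *
st(); s=shot("top"); cv2.imwrite("pics/top2.png",s["color"][:,:,::-1])
E
```

```text
clock: 0.8
tool_pos: [0.291, -0.609, 0.2485]
orientation: [180.0, 0.0, -121.7]
force: [-0.7, -0.3, -0.3]
opening: 0.0881
gripper_force: 0.0
clock: 1.2
tool_pos: [0.291, -0.609, 0.2486]
orientation: [-180.0, -0.0, -89.6]
force: [0.1, 0.7, 0.7]
opening: 0.0615
gripper_force: 0.0
clock: 1.5
tool_pos: [0.3722, -0.5068, 0.2485]
orientation: [-180.0, 0.0, -89.9]
force: [-0.0, -0.3, 0.5]
opening: 0.0528
gripper_force: 0.0
clock: 1.8
tool_pos: [0.4525, -0.4063, 0.2488]
orientation: [-180.0, 0.0, -89.8]
force: [0.1, -1.1, -0.1]
opening: 0.0525
gripper_force: 0.0
clock: 2.0
tool_pos: [0.4509, -0.3073, 0.248]
orientation: [180.0, 0.0, -90.0]
force: [1.8, 0.9, 0.5]
opening: 0.0524
gripper_force: 0.0
clock: 2.2
tool_pos: [0.4502, -0.2071, 0.2487]
orientation: [-180.0, -0.0, -89.9]
force: [1.4, 0.6, 0.0]
opening: 0.0525
gripper_force: 0.0
{'clock': np.float64(2.2), 'tool_pos': array([ 0.4502, -0.2071,  0.2487]), 'orientation': array([-1.799693e+02, -2.200000e-03, -8.993900e+01]), 'force': array([1.4478, 0.5585, 0.0375]), 'opening': np.float64(0.0525), 'gripper_force': np.float64(0.0)}
```

View pics/top2.png

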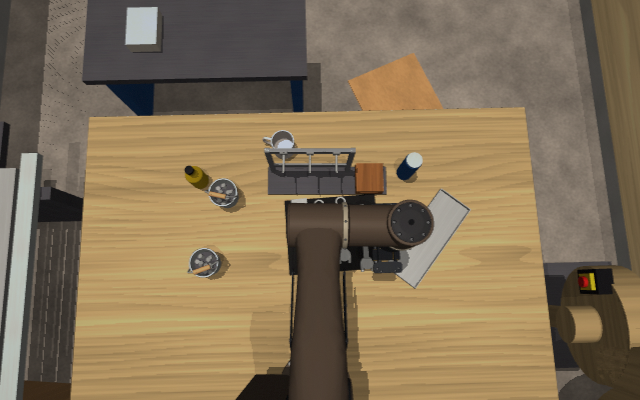

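```bash
python3 -m creep '[{"grip":0.4,"delta_pos":[-0.5,0,0],"rotation":[0,0,0]},{"grip":0.4,"delta_pos":[-1,0,0],"rotation":[0,0,0]}]'
python3 -m creep '[{"grip":0.4,"delta_pos":[-0.5,0,0],"rotation":[0,0,0]},{"grip":0.4,"delta_pos":[-1,0,0],"rotation":[0,0,0]}]'
python3 -m creep '[{"grip":0.4,"delta_pos":[-0.5,0,0],"rotation":[0,0,0]},{"grip":0.4,"delta_pos":[-1,0,0],"rotation":[0,0,0]}]'
python3 -m creep '[{"grip":0.4,"delta_pos":[-0.5,0,0],"rotation":[0,0,0]},{"grip":0.4,"delta_pos":[-1,0,0],"rotation":[0,0,0]}]'
python3 -m creep '[{"grip":0.4,"delta_pos":[-0.5,0.2,0],"rotation":[0,0,0]},{"grip":0.4,"delta_pos":[-1,0.4,0],"rotation":[0,0,0]},{"grip":0.4,"delta_pos":[-1,0.4,0],"rotation":[0,0,0]}]'
python3 -m creep '[{"grip":0.4,"delta_pos":[-0.47,0.27,0],"rotation":[0,0,-0.09]},{"grip":0.4,"delta_pos":[-0.47,0.27,0],"rotation":[0,0,-0.187]},{"grip":0.4,"delta_pos":[-0.47,0.27,0],"rotation":[0,0,-0.187]},{"grip":0.4,"delta_pos":[-0.47,0.27,0],"rotation":[0,0,-0.187]}]'
python3 - <<'E'
from h import *
st(); go([.383,.34,.164],-73.2)
s=shot("side"); crop(s,250,200,160,160,3.7,"side3")
E
```

```text
clock: 2.45
tool_pos: [0.4501, -0.1077, 0.2488]
orientation: [-180.0, 0.0, -90.0]
force: [1.6, -0.4, 0.6]
opening: 0.0523
gripper_force: 0.0
clock: 2.65
tool_pos: [0.4499, -0.0071, 0.2491]
orientation: [-179.9, 0.0, -89.9]
force: [0.7, -0.2, -0.8]
opening: 0.052
gripper_force: 0.0
clock: 2.85
tool_pos: [0.4497, 0.0932, 0.2492]
orientation: [-179.9, 0.0, -89.9]
force: [1.7, -0.5, 0.3]
opening: 0.0528
gripper_force: 0.0
clock: 3.05
tool_pos: [0.4496, 0.1933, 0.2491]
orientation: [-179.9, 0.0, -89.9]
force: [1.5, -0.4, 0.7]
opening: 0.0526
gripper_force: 0.0
clock: 3.35
tool_pos: [0.4085, 0.2951, 0.2486]
orientation: [-180.0, 0.0, -89.7]
force: [0.1, -0.8, -0.2]
opening: 0.0525
gripper_force: 0.0
clock: 3.75
tool_pos: [0.3829, 0.3377, 0.2486]
orientation: [180.0, -0.0, -73.3]
force: [0.3, -0.2, 0.1]
opening: 0.0525
gripper_force: 0.0
{'clock': np.float64(3.75), 'tool_pos': array([0.3829, 0.3377, 0.2486]), 'orientation': array([ 1.799947e+02, -7.000000e-03, -7.333140e+01]), 'force': array([ 0.2931, -0.208 ,  0.0632]), 'opening': np.float64(0.0525), 'gripper_force': np.float64(0.0)}
t3.8 shift [-0.022 -0.008  0.846] rot [ 0.0001 -0.0001 -0.0015]
```

View pics/side3.png

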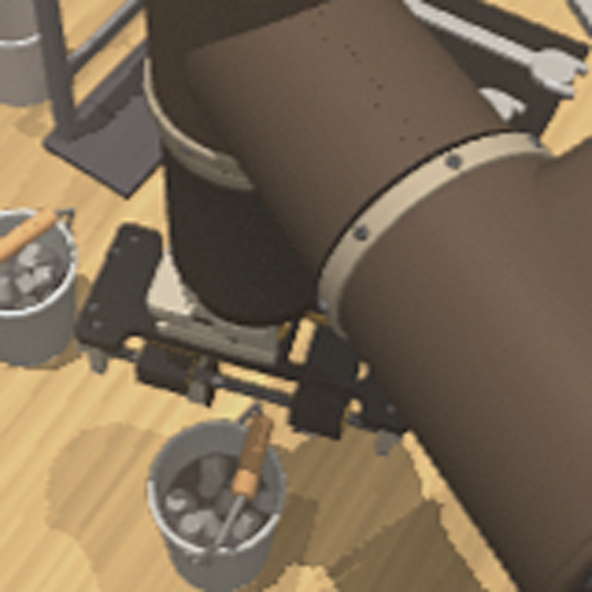

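```bash
python3 -m creep '[{"grip":0.4,"delta_pos":[-0.02,0,0.3],"rotation":[0,0,0]},{"grip":0.4,"delta_pos":[-0.02,0,0.6],"rotation":[0,0,0]},{"grip":0.4,"delta_pos":[-0.02,0,0.85],"rotation":[0,0,0]},{"grip":0.4,"delta_pos":[-0.02,0,0.85],"rotation":[0,0,0]}]'
python3 -m creep '[{"grip":1,"delta_pos":[0,0,0],"rotation":[0,0,0]},{"grip":1,"delta_pos":[0,0,0],"rotation":[0,0,0]},{"grip":1,"delta_pos":[0,0,0],"rotation":[0,0,0]},{"grip":1,"delta_pos":[0,0,0],"rotation":[0,0,0]},{"grip":1,"delta_pos":[0,0,0],"rotation":[0,0,0]}]'
python3 -m creep '[{"grip":1,"delta_pos":[0,0,-0.1],"rotation":[0,0,0]},{"grip":1,"delta_pos":[0,0,-0.2],"rotation":[0,0,0]},{"grip":1,"delta_pos":[0,0,-0.3],"rotation":[0,0,0]},{"grip":1,"delta_pos":[0,0,-0.4],"rotation":[0,0,0]},{"grip":1,"delta_pos":[0,0,-0.5],"rotation":[0,0,0]}]'
python3 -m creep '[{"grip":1,"delta_pos":[0,0,-0.1],"rotation":[0,0,0]},{"grip":1,"delta_pos":[0,0,-0.2],"rotation":[0,0,0]},{"grip":1,"delta_pos":[0,0,-0.3],"rotation":[0,0,0]},{"grip":1,"delta_pos":[0,0,-0.4],"rotation":[0,0,0]},{"grip":1,"delta_pos":[0,0,-0.4],"rotation":[0,0,0]}]'
python3 - <<'E'
from h import *
st()
s=shot("side"); crop(s,250,180,160,160,3.7,"side4")
E
```

```text
clock: 4.2
tool_pos: [0.3816, 0.3372, 0.1607]
orientation: [179.7, -0.2, -73.4]
force: [0.1, -0.6, 0.7]
opening: 0.0528
gripper_force: 0.0
clock: 4.7
tool_pos: [0.3824, 0.3403, 0.1642]
orientation: [-180.0, 0.0, -73.1]
force: [-0.6, 0.8, -0.4]
opening: 0.0181
gripper_force: 0.0
clock: 5.2
tool_pos: [0.3821, 0.3399, 0.2145]
orientation: [180.0, 0.0, -73.1]
force: [0.6, 0.7, -7.9]
opening: 0.0155
gripper_force: 29.8
clock: 5.7
tool_pos: [0.3828, 0.3406, 0.2553]
orientation: [-179.9, 0.1, -73.1]
force: [-0.3, 1.1, -6.3]
opening: 0.0151
gripper_force: 29.8
{'clock': np.float64(5.7), 'tool_pos': array([0.3828, 0.3406, 0.2553]), 'orientation': array([-1.798744e+02,  8.760000e-02, -7.308650e+01]), 'force': array([-0.2759,  1.1404, -6.3494]), 'opening': np.float64(0.0151), 'gripper_force': np.float64(29.8046)}
```

View pics/side4.png

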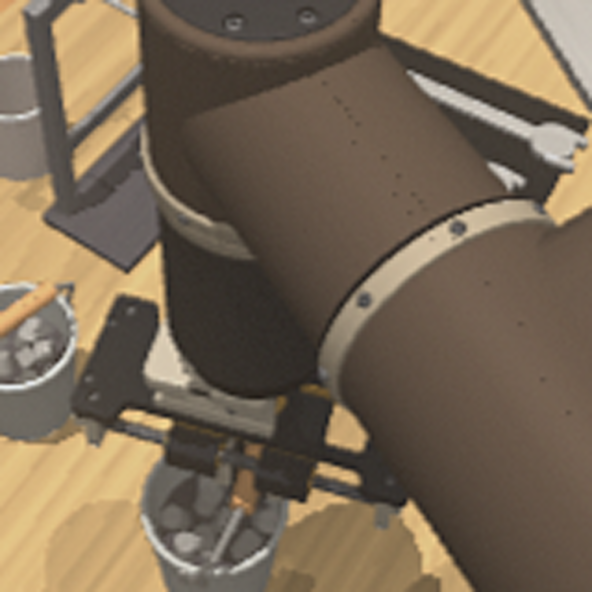

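```bash
python3 -m creep '[{"grip":1,"delta_pos":[0,0,0],"rotation":[0,0,0.05]},{"grip":1,"delta_pos":[0,0,0],"rotation":[0,0,0.1]},{"grip":1,"delta_pos":[0,0,0],"rotation":[0,0,0.15]},{"grip":1,"delta_pos":[0,0,0],"rotation":[0,0,0.188]},{"grip":1,"delta_pos":[0,0,0],"rotation":[0,0,0.188]}]'
python3 -m creep '[{"grip":1,"delta_pos":[0.1,-0.1,0],"rotation":[0,0,0]},{"grip":1,"delta_pos":[0.3,-0.2,0],"rotation":[0,0,0]},{"grip":1,"delta_pos":[0.5,-0.35,0],"rotation":[0,0,0]},{"grip":1,"delta_pos":[0.75,-0.5,0],"rotation":[0,0,0]},{"grip":1,"delta_pos":[1,-0.65,0],"rotation":[0,0,0]}]'
python3 -m creep '[{"grip":1,"delta_pos":[0.25,0,0],"rotation":[0,0,0]},{"grip":1,"delta_pos":[0.5,0,0],"rotation":[0,0,0]},{"grip":1,"delta_pos":[0.75,0,0],"rotation":[0,0,0]},{"grip":1,"delta_pos":[1,0,0],"rotation":[0,0,0]}]'
python3 -m creep '[{"grip":1,"delta_pos":[0.25,0,0],"rotation":[0,0,0]},{"grip":1,"delta_pos":[0.5,0,0],"rotation":[0,0,0]},{"grip":1,"delta_pos":[0.75,0,0],"rotation":[0,0,0]},{"grip":1,"delta_pos":[1,0,0],"rotation":[0,0,0]}]'
python3 -m creep '[{"grip":1,"delta_pos":[0.25,0,0],"rotation":[0,0,0]},{"grip":1,"delta_pos":[0.5,0,0],"rotation":[0,0,0]},{"grip":1,"delta_pos":[0.75,0,0],"rotation":[0,0,0]},{"grip":1,"delta_pos":[1,0,0],"rotation":[0,0,0]}]'
python3 -m creep '[{"grip":1,"delta_pos":[0.25,0,0],"rotation":[0,0,0]},{"grip":1,"delta_pos":[0.5,0,0],"rotation":[0,0,0]},{"grip":1,"delta_pos":[0.75,0,0],"rotation":[0,0,0]},{"grip":1,"delta_pos":[1,0,0],"rotation":[0,0,0]}]'
python3 -m creep '[{"grip":1,"delta_pos":[0.25,0,0],"rotation":[0,0,0]},{"grip":1,"delta_pos":[0.5,0,0],"rotation":[0,0,0]},{"grip":1,"delta_pos":[0.75,0,0],"rotation":[0,0,0]},{"grip":1,"delta_pos":[1,0,0],"rotation":[0,0,0]}]'
python3 -m creep '[{"grip":1,"delta_pos":[0.25,-0.05,0],"rotation":[0,0,0]},{"grip":1,"delta_pos":[0.5,-0.1,0],"rotation":[0,0,0]},{"grip":1,"delta_pos":[0.75,-0.2,0],"rotation":[0,0,0]},{"grip":1,"delta_pos":[1,-0.3,0],"rotation":[0,0,0]}]'
python3 -m creep '[{"grip":1,"delta_pos":[0.25,-0.1,0],"rotation":[0,0,0]},{"grip":1,"delta_pos":[0.5,-0.2,0],"rotation":[0,0,0]},{"grip":1,"delta_pos":[0.75,-0.3,0],"rotation":[0,0,0]},{"grip":1,"delta_pos":[0.9,-0.3,0],"rotation":[0,0,0]},{"grip":1,"delta_pos":[0.9,-0.3,0],"rotation":[0,0,0]}]'
python3 - <<'E'
from h import *
st(); go([.51,-.447,.255],-90)
s=shot("side"); crop(s,330,60,160,160,3.7,"side5")
E
```

```text
clock: 6.25
tool_pos: [0.382, 0.3397, 0.2528]
orientation: [179.9, -0.1, -90.1]
force: [0.3, -0.3, -7.5]
opening: 0.0147
gripper_force: 29.8
clock: 6.75
tool_pos: [0.4486, 0.239, 0.2543]
orientation: [-179.9, 0.0, -89.9]
force: [0.0, -0.1, 0.6]
opening: 0.0096
gripper_force: 0.0
clock: 7.15
tool_pos: [0.4484, 0.1388, 0.2549]
orientation: [-179.8, 0.1, -89.9]
force: [0.2, -0.4, 0.5]
opening: 0.0008
gripper_force: 0.0
clock: 7.55
tool_pos: [0.4482, 0.0386, 0.255]
orientation: [-179.8, 0.0, -89.9]
force: [0.2, 0.3, -1.1]
opening: 0.0002
gripper_force: 0.0
clock: 7.95
tool_pos: [0.4481, -0.0617, 0.2551]
orientation: [-179.8, -0.0, -89.9]
force: [0.1, -0.0, 0.0]
opening: 0.0004
gripper_force: 0.0
clock: 8.35
tool_pos: [0.4479, -0.162, 0.255]
orientation: [-179.8, -0.1, -89.9]
force: [-0.4, 0.5, -0.5]
opening: 0.0004
gripper_force: 0.0
clock: 8.75
tool_pos: [0.4476, -0.2622, 0.255]
orientation: [-179.8, -0.1, -89.9]
force: [0.9, -0.6, -0.1]
opening: 0.0003
gripper_force: 0.0
clock: 9.15
tool_pos: [0.4776, -0.3625, 0.255]
orientation: [-179.9, -0.1, -89.9]
force: [-0.1, -0.1, 0.7]
opening: 0.0002
gripper_force: 0.0
clock: 9.65
tool_pos: [0.5066, -0.4524, 0.2535]
orientation: [180.0, -0.1, -90.1]
force: [-0.4, -0.2, -0.1]
opening: 0.0006
gripper_force: 0.0
{'clock': np.float64(9.65), 'tool_pos': array([ 0.5066, -0.4524,  0.2535]), 'orientation': array([ 1.799966e+02, -5.750000e-02, -9.005210e+01]), 'force': array([-0.4185, -0.2095, -0.109 ]), 'opening': np.float64(0.0006), 'gripper_force': np.float64(0.0)}
t9.7 shift [-0.054 -0.034 -0.015] rot [ 0.     -0.0006 -0.0006]
```

View pics/side5.png

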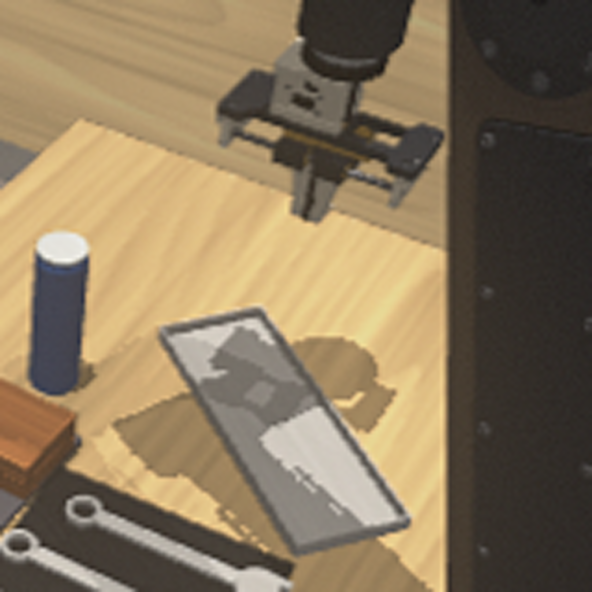

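Run:
```python
from h import *
a=shot("top"); b=shot("side")
def c(s,x,y,w,h): return cv2.resize(s["color"][y:y+h,x:x+w,::-1],(400,400),interpolation=cv2.INTER_CUBIC)
cv2.imwrite("pics/drop.png",np.hstack([c(a,170,165,130,130),c(b,210,230,160,160)]))
```

```text
(no output)
```

View pics/drop.png

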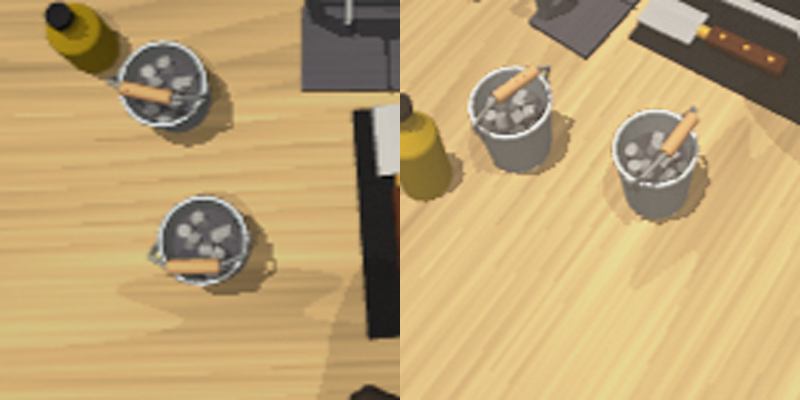

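Run:
```python
from h import *
T=shot("top");S=shot("side")
t=lambda x,y:(170+(x+.5)/3.077-.5,165+(y+.5)/3.077-.5)
u=lambda x,y:(210+(x-400+.5)/2.5-.5,230+(y+.5)/2.5-.5)
for rim,srim,e in(((204,241),(656,146),[((166,266),(668,149)),((220,266),(693,118))]),((163,84),(511,102),[((119,89),(495,100)),((171,99),(535,72))])):
    P=[tri(T,t(*a),S,u(*b)) for a,b in e]; a,b=P[0][0],P[1][0]; d=b-a
    print("ends",a.round(3),b.round(3),"err",P[0][1].round(4),P[1][1].round(4),"mid",((a+b)/2).round(4),"len",np.linalg.norm(d).round(3),"az",np.degrees(np.arctan2(d[1],d[0])).round(1)); print("rim",onz(T,t(*rim),.1).round(4),tri(T,t(*rim),S,u(*srim)))
```

```text
ends [0.434 0.272 0.167] [0.435 0.22  0.153] err 0.0006 0.0025 mid [0.4345 0.2459 0.1599] len 0.054 az -88.9
rim [0.4643 0.2443 0.1   ] (array([0.46581198, 0.24502773, 0.09891315]), np.float64(0.0031097308847061))
ends [0.62  0.324 0.161] [0.609 0.271 0.157] err 0.0028 0.0031 mid [0.6141 0.2973 0.1593] len 0.054 az -101.7
rim [0.6347 0.2892 0.1   ] (array([0.63645811, 0.29044608, 0.09620474]), np.float64(0.0023039723271775824))
```

```bash
python3 -m creep '[{"grip":0.4,"delta_pos":[-0.5,0.2,0],"rotation":[0,0,0]},{"grip":0.4,"delta_pos":[-1,0.4,0],"rotation":[0,0,0]},{"grip":0.4,"delta_pos":[-1,0.4,0],"rotation":[0,0,0]}]'
python3 -m creep '[{"grip":0.4,"delta_pos":[-0.5,0.1,0],"rotation":[0,0,0]},{"grip":0.4,"delta_pos":[-1,0.3,0],"rotation":[0,0,0]},{"grip":0.4,"delta_pos":[-1,0.3,0],"rotation":[0,0,0]}]'
python3 -m creep '[{"grip":0.4,"delta_pos":[-0.5,0,0],"rotation":[0,0,0]},{"grip":0.4,"delta_pos":[-1,0,0],"rotation":[0,0,0]}]'
python3 -m creep '[{"grip":0.4,"delta_pos":[-0.5,0,0],"rotation":[0,0,0]},{"grip":0.4,"delta_pos":[-1,0,0],"rotation":[0,0,0]}]'
python3 -m creep '[{"grip":0.4,"delta_pos":[-0.5,0,0],"rotation":[0,0,0]},{"grip":0.4,"delta_pos":[-1,0,0],"rotation":[0,0,0]}]'
python3 -m creep '[{"grip":0.4,"delta_pos":[-0.5,0,0],"rotation":[0,0,0]},{"grip":0.4,"delta_pos":[-1,0,0],"rotation":[0,0,0]}]'
python3 -m creep '[{"grip":0.4,"delta_pos":[-0.5,0,0],"rotation":[0,0,0]},{"grip":0.4,"delta_pos":[-0.97,0,0],"rotation":[0,0,0]},{"grip":0.4,"delta_pos":[-0.97,0,0],"rotation":[0,0,0]}]'
python3 - <<'E'
from h import *
go([.4345,.246,.158],-89.5)
E
```

```text
clock: 10.2
tool_pos: [0.465, -0.3461, 0.2545]
orientation: [-179.9, 0.0, -89.9]
force: [1.5, -1.2, 1.6]
opening: 0.0188
gripper_force: 0.0
clock: 10.5
tool_pos: [0.4352, -0.2464, 0.2546]
orientation: [-179.9, 0.0, -89.8]
force: [0.9, -1.2, 0.3]
opening: 0.0427
gripper_force: 0.0
clock: 10.7
tool_pos: [0.4368, -0.1492, 0.2542]
orientation: [-179.9, -0.0, -90.1]
force: [1.9, 0.9, 0.4]
opening: 0.0523
gripper_force: 0.0
clock: 10.9
tool_pos: [0.4369, -0.0482, 0.2544]
orientation: [-179.9, 0.0, -90.0]
force: [1.8, 0.7, 0.6]
opening: 0.0521
gripper_force: 0.0
clock: 11.1
tool_pos: [0.4368, 0.0521, 0.2545]
orientation: [-179.9, 0.1, -89.9]
force: [1.0, -0.4, 0.9]
opening: 0.0521
gripper_force: 0.0
clock: 11.3
tool_pos: [0.4368, 0.1523, 0.2546]
orientation: [-179.9, 0.1, -89.9]
force: [2.2, 0.0, 0.8]
opening: 0.0523
gripper_force: 0.0
clock: 11.6
tool_pos: [0.4374, 0.2519, 0.2538]
orientation: [-179.9, 0.1, -89.7]
force: [0.1, -0.7, 0.1]
opening: 0.0526
gripper_force: 0.0
t11.6 shift [0.059 0.03  0.957] rot [-0.0008  0.0006 -0.0026]
```

```bash
python3 -m creep '[{"grip":0.4,"delta_pos":[0.06,0.03,0.3],"rotation":[0,0,0]},{"grip":0.4,"delta_pos":[0.06,0.03,0.6],"rotation":[0,0,0]},{"grip":0.4,"delta_pos":[0.06,0.03,0.95],"rotation":[0,0,0]},{"grip":0.4,"delta_pos":[0.06,0.03,0.95],"rotation":[0,0,0]}]'
python3 -m creep '[{"grip":1,"delta_pos":[0,0,0],"rotation":[0,0,0]},{"grip":1,"delta_pos":[0,0,0],"rotation":[0,0,0]},{"grip":1,"delta_pos":[0,0,0],"rotation":[0,0,0]},{"grip":1,"delta_pos":[0,0,0],"rotation":[0,0,0]},{"grip":1,"delta_pos":[0,0,0],"rotation":[0,0,0]}]'
python3 -m creep '[{"grip":1,"delta_pos":[0,0,0],"rotation":[0,0,0]},{"grip":1,"delta_pos":[0,0,0],"rotation":[0,0,0]},{"grip":1,"delta_pos":[0,0,0],"rotation":[0,0,0]}]'
python3 -m creep '[{"grip":1,"delta_pos":[0,0,-0.1],"rotation":[0,0,0]},{"grip":1,"delta_pos":[0,0,-0.2],"rotation":[0,0,0]},{"grip":1,"delta_pos":[0,0,-0.3],"rotation":[0,0,0]},{"grip":1,"delta_pos":[0,0,-0.3],"rotation":[0,0,0]},{"grip":1,"delta_pos":[0,0,-0.3],"rotation":[0,0,0]}]'
python3 -m creep '[{"grip":1,"delta_pos":[0,0,-0.1],"rotation":[0,0,0]},{"grip":1,"delta_pos":[0,0,-0.2],"rotation":[0,0,0]},{"grip":1,"delta_pos":[0,0,-0.2],"rotation":[0,0,0]},{"grip":1,"delta_pos":[0,0,-0.2],"rotation":[0,0,0]},{"grip":1,"delta_pos":[0,0,-0.2],"rotation":[0,0,0]}]'
python3 - <<'E'
from h import *
for i in range(4):
    ctrl.snapshot("side"); o=ctrl.get_obs(); print(o["clock"],o["opening"],o["tool_pos"][2],o["gripper_force"])
E
```

```text
clock: 12.0
tool_pos: [0.4321, 0.2388, 0.1552]
orientation: [179.7, -0.3, -90.0]
force: [-0.1, -0.1, 0.1]
opening: 0.0527
gripper_force: 0.0
clock: 12.5
tool_pos: [0.4344, 0.2412, 0.1593]
orientation: [-179.9, 0.1, -90.0]
force: [0.4, -0.1, -0.1]
opening: 0.0183
gripper_force: 0.0
clock: 12.8
tool_pos: [0.4344, 0.2412, 0.1591]
orientation: [-180.0, 0.0, -90.0]
force: [-1.8, 0.5, 6.0]
opening: 0.0155
gripper_force: 30.0
clock: 13.3
tool_pos: [0.4341, 0.241, 0.1887]
orientation: [-180.0, 0.0, -90.0]
force: [-0.3, -0.6, -8.3]
opening: 0.0152
gripper_force: 30.0
clock: 13.8
tool_pos: [0.4339, 0.2408, 0.2083]
orientation: [180.0, -0.0, -90.0]
force: [-0.7, -0.7, -7.4]
opening: 0.0153
gripper_force: 30.0
13.85 0.014928596955923534 0.2081590306690906 29.99430477619171
13.9 0.014794457951595324 0.20815385475936304 29.994278848171234
13.95 0.015201527182081348 0.2082156942802099 29.99407857656479
14.0 0.01531034852855324 0.2082741647666163 29.994433522224426
```

```bash
python3 -m creep '[{"grip":1,"delta_pos":[0.1,0,0],"rotation":[0,0,0]},{"grip":1,"delta_pos":[0.3,0,0],"rotation":[0,0,0]},{"grip":1,"delta_pos":[0.5,0,0],"rotation":[0,0,0]},{"grip":1,"delta_pos":[0.75,0,0],"rotation":[0,0,0]},{"grip":1,"delta_pos":[1,0,0],"rotation":[0,0,0]}]'
python3 -m creep '[{"grip":1,"delta_pos":[0.25,0,0],"rotation":[0,0,0]},{"grip":1,"delta_pos":[0.5,0,0],"rotation":[0,0,0]},{"grip":1,"delta_pos":[0.75,0,0],"rotation":[0,0,0]},{"grip":1,"delta_pos":[1,0,0],"rotation":[0,0,0]}]'
python3 -m creep '[{"grip":1,"delta_pos":[0.25,0,0],"rotation":[0,0,0]},{"grip":1,"delta_pos":[0.5,0,0],"rotation":[0,0,0]},{"grip":1,"delta_pos":[0.75,0,0],"rotation":[0,0,0]},{"grip":1,"delta_pos":[1,0,0],"rotation":[0,0,0]}]'
python3 -m creep '[{"grip":1,"delta_pos":[0.25,0,0],"rotation":[0,0,0]},{"grip":1,"delta_pos":[0.5,0,0],"rotation":[0,0,0]},{"grip":1,"delta_pos":[0.75,0,0],"rotation":[0,0,0]},{"grip":1,"delta_pos":[1,0,0],"rotation":[0,0,0]}]'
python3 -m creep '[{"grip":1,"delta_pos":[0.25,0,0],"rotation":[0,0,0]},{"grip":1,"delta_pos":[0.5,0,0],"rotation":[0,0,0]},{"grip":1,"delta_pos":[0.75,-0.05,0],"rotation":[0,0,0]},{"grip":1,"delta_pos":[1,-0.1,0],"rotation":[0,0,0]}]'
python3 -m creep '[{"grip":1,"delta_pos":[0.25,-0.1,0],"rotation":[0,0,0]},{"grip":1,"delta_pos":[0.5,-0.2,0],"rotation":[0,0,0]},{"grip":1,"delta_pos":[0.75,-0.25,0],"rotation":[0,0,0]},{"grip":1,"delta_pos":[1,-0.3,0],"rotation":[0,0,0]}]'
python3 -m creep '[{"grip":1,"delta_pos":[0.25,-0.1,0],"rotation":[0,0,0]},{"grip":1,"delta_pos":[0.5,-0.2,0],"rotation":[0,0,0]},{"grip":1,"delta_pos":[0.75,-0.25,0],"rotation":[0,0,0]},{"grip":1,"delta_pos":[0.88,-0.3,0],"rotation":[0,0,0]},{"grip":1,"delta_pos":[0.88,-0.3,0],"rotation":[0,0,0]}]'
python3 -m creep '[{"grip":1,"delta_pos":[0,0,0],"rotation":[0,0,0]},{"grip":1,"delta_pos":[0,0,0],"rotation":[0,0,0]},{"grip":1,"delta_pos":[0,0,0],"rotation":[0,0,0]},{"grip":1,"delta_pos":[0,0,0],"rotation":[0,0,0]}]'
python3 - <<'E'
from h import *
go([.504,-.447,.2085],-90)
a=shot("top"); b=shot("side")
def c(s,x,y,w,h): return cv2.resize(s["color"][y:y+h,x:x+w,::-1],(400,400),interpolation=cv2.INTER_CUBIC)
cv2.imwrite("pics/tray.png",np.hstack([c(a,370,170,130,130),c(b,340,110,130,130)]))
E
```

```text
clock: 14.5
tool_pos: [0.4337, 0.1388, 0.2085]
orientation: [180.0, -0.0, -90.0]
force: [-0.8, -1.3, -6.9]
opening: 0.0147
gripper_force: 30.0
clock: 14.9
tool_pos: [0.4333, 0.0387, 0.2086]
orientation: [180.0, -0.0, -90.0]
force: [0.7, 0.8, -7.3]
opening: 0.0148
gripper_force: 30.0
clock: 15.3
tool_pos: [0.4329, -0.0612, 0.2087]
orientation: [180.0, -0.0, -90.0]
force: [0.5, -0.2, -7.4]
opening: 0.0152
gripper_force: 30.0
clock: 15.7
tool_pos: [0.4326, -0.161, 0.2086]
orientation: [180.0, -0.0, -90.0]
force: [0.2, 1.1, -5.9]
opening: 0.0146
gripper_force: 30.0
clock: 16.1
tool_pos: [0.4425, -0.2608, 0.2086]
orientation: [180.0, -0.0, -90.0]
force: [0.9, 0.2, -6.8]
opening: 0.0153
gripper_force: 30.0
clock: 16.5
tool_pos: [0.4727, -0.3608, 0.2083]
orientation: [179.9, 0.0, -90.0]
force: [0.4, -0.4, -6.9]
opening: 0.0153
gripper_force: 30.0
clock: 17.0
tool_pos: [0.5031, -0.4491, 0.2077]
orientation: [179.9, -0.0, -90.1]
force: [0.1, -0.3, -6.6]
opening: 0.015
gripper_force: 30.0
clock: 17.4
tool_pos: [0.504, -0.4464, 0.209]
orientation: [-180.0, -0.0, -90.0]
force: [0.1, -0.2, -6.9]
opening: 0.0154
gripper_force: 30.0
t17.4 shift [ 0.006 -0.     0.005] rot [-0.0002 -0.      0.0003]
```

View pics/tray.png

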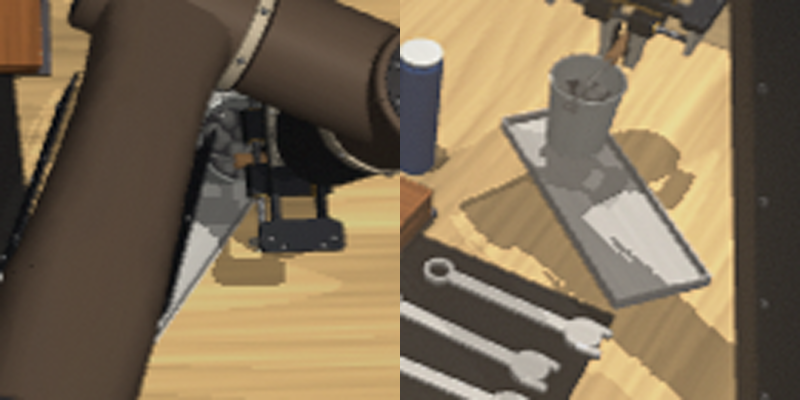

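Run:
```python
from h import *
S=shot("side"); u=lambda x,y:(340+(x-400+.5)/3.077-.5,110+(y+.5)/3.077-.5)
print(onz(S,u(588,75),.147), onz(S,u(577,150),.047))
for c in((506,121),(548,108),(618,303),(708,280)): print(onz(S,u(*c),.018))
```

```text
[ 0.53923198 -0.44877334  0.147     ] [ 0.52606343 -0.42668555  0.047     ]
[ 0.64112094 -0.45722956  0.018     ]
[ 0.60663443 -0.51321508  0.018     ]
[ 0.38071005 -0.24599525  0.018     ]
[ 0.30744643 -0.33852522  0.018     ]
```

```bash
python3 -m creep '[{"grip":1,"delta_pos":[0,0,0.1],"rotation":[0,0,0]},{"grip":1,"delta_pos":[0,0,0.2],"rotation":[0,0,0]},{"grip":1,"delta_pos":[0,0,0.3],"rotation":[0,0,0]},{"grip":1,"delta_pos":[0,0,0.4],"rotation":[0,0,0]},{"grip":1,"delta_pos":[0,0,0.4],"rotation":[0,0,0]}]'
python3 -m creep '[{"grip":1,"delta_pos":[0,0,0.03],"rotation":[0,0,0]},{"grip":1,"delta_pos":[0,0,0.06],"rotation":[0,0,0]},{"grip":1,"delta_pos":[0,0,0.08],"rotation":[0,0,0]},{"grip":1,"delta_pos":[0,0,0.08],"rotation":[0,0,0]}]'
```

```text
clock: 18.05
tool_pos: [0.503, -0.4464, 0.1659]
orientation: [179.8, 0.1, -90.0]
force: [-0.3, 0.5, -7.7]
opening: 0.0149
gripper_force: 30.0
clock: 18.45
tool_pos: [0.5046, -0.4484, 0.1629]
orientation: [-179.9, -0.2, -90.0]
force: [-2.8, -1.9, 5.2]
opening: 0.0152
gripper_force: 30.0
```

```bash
python3 -m creep '[{"grip":0.4,"delta_pos":[0,0,-0.03],"rotation":[0,0,0]},{"grip":0.4,"delta_pos":[0,0,-0.03],"rotation":[0,0,0]},{"grip":0.4,"delta_pos":[0,0,-0.03],"rotation":[0,0,0]},{"grip":0.4,"delta_pos":[0,0,-0.03],"rotation":[0,0,0]},{"grip":0.4,"delta_pos":[0,0,-0.03],"rotation":[0,0,0]}]'
python3 -m creep '[{"grip":0.4,"delta_pos":[0,0,-0.3],"rotation":[0,0,0]},{"grip":0.4,"delta_pos":[0,0,-0.6],"rotation":[0,0,0]},{"grip":0.4,"delta_pos":[0,0,-0.9],"rotation":[0,0,0]}]'
python3 -m creep '[{"grip":0.4,"delta_pos":[-0.5,0.2,0],"rotation":[0,0,0]},{"grip":0.4,"delta_pos":[-1,0.4,0],"rotation":[0,0,0]},{"grip":0.4,"delta_pos":[-1,0.4,0],"rotation":[0,0,0]}]'
python3 -m creep '[{"grip":0.4,"delta_pos":[-0.5,0.1,0],"rotation":[0,0,0]},{"grip":0.4,"delta_pos":[-1,0.2,0],"rotation":[0,0,0]},{"grip":0.4,"delta_pos":[-1,0.2,0],"rotation":[0,0,0]}]'
python3 -m creep '[{"grip":0.4,"delta_pos":[-0.5,0,0],"rotation":[0,0,0]},{"grip":0.4,"delta_pos":[-1,0,0],"rotation":[0,0,0]}]'
python3 -m creep '[{"grip":0.4,"delta_pos":[-0.5,0,0],"rotation":[0,0,0]},{"grip":0.4,"delta_pos":[-1,0,0],"rotation":[0,0,0]}]'
python3 -m creep '[{"grip":0.4,"delta_pos":[-0.5,0,0],"rotation":[0,0,0]},{"grip":0.4,"delta_pos":[-1,0,0],"rotation":[0,0,0]}]'
python3 -m creep '[{"grip":0.4,"delta_pos":[-0.5,0,0],"rotation":[0,0,0]},{"grip":0.4,"delta_pos":[-1,0,0],"rotation":[0,0,0]}]'
python3 -m creep '[{"grip":0.4,"delta_pos":[-0.5,0,0],"rotation":[0,0,0]},{"grip":0.4,"delta_pos":[-0.8,0,0],"rotation":[0,0,0]},{"grip":0.4,"delta_pos":[-0.8,0,0],"rotation":[0,0,0]}]'
python3 - <<'E'
from h import *
st()
a=shot("top"); b=shot("side")
def c(s,x,y,w,h): return cv2.resize(s["color"][y:y+h,x:x+w,::-1],(400,400),interpolation=cv2.INTER_CUBIC)
cv2.imwrite("pics/tray2.png",np.vstack([np.hstack([c(a,380,170,130,130),c(b,340,90,130,130)]),np.hstack([c(a,170,150,130,130),c(b,210,220,130,130)])])[::1][:, :][0:800:1] if 0 else np.vstack([cv2.resize(np.hstack([c(a,380,170,130,130),c(b,340,90,130,130)]),(600,300)),cv2.resize(np.hstack([c(a,170,150,130,130),c(b,210,220,130,130)]),(600,300))]))
E
```

```text
clock: 18.95
tool_pos: [0.5041, -0.4469, 0.1635]
orientation: [-180.0, 0.0, -90.0]
force: [0.7, -0.1, -0.6]
opening: 0.049
gripper_force: 0.0
clock: 19.25
tool_pos: [0.5039, -0.4469, 0.2543]
orientation: [180.0, 0.0, -90.0]
force: [-0.3, 0.1, 0.1]
opening: 0.0522
gripper_force: 0.0
clock: 19.55
tool_pos: [0.462, -0.3437, 0.2541]
orientation: [-180.0, 0.1, -89.9]
force: [0.1, -0.7, 0.7]
opening: 0.0526
gripper_force: 0.0
clock: 19.85
tool_pos: [0.4431, -0.2434, 0.2541]
orientation: [-179.9, 0.0, -89.8]
force: [0.2, -0.2, 1.0]
opening: 0.0528
gripper_force: 0.0
clock: 20.05
tool_pos: [0.444, -0.1466, 0.2536]
orientation: [-180.0, -0.0, -90.2]
force: [2.1, -0.1, 0.3]
opening: 0.0529
gripper_force: 0.0
clock: 20.25
tool_pos: [0.4442, -0.0455, 0.2539]
orientation: [-179.9, 0.0, -90.0]
force: [0.7, 0.7, 0.5]
opening: 0.0521
gripper_force: 0.0
clock: 20.45
tool_pos: [0.4442, 0.0549, 0.2541]
orientation: [-179.9, 0.0, -90.0]
force: [0.5, 0.6, 0.2]
opening: 0.0528
gripper_force: 0.0
clock: 20.65
tool_pos: [0.4442, 0.1551, 0.254]
orientation: [-179.9, 0.0, -90.0]
force: [0.8, 0.0, 0.4]
opening: 0.0524
gripper_force: 0.0
clock: 20.95
tool_pos: [0.4447, 0.2365, 0.2532]
orientation: [-180.0, -0.0, -89.8]
force: [-0.5, -0.3, -0.4]
opening: 0.0524
gripper_force: 0.0
{'clock': np.float64(20.95), 'tool_pos': array([0.4447, 0.2365, 0.2532]), 'orientation': array([-1.799929e+02, -9.600000e-03, -8.982020e+01]), 'force': array([-0.4545, -0.2626, -0.3661]), 'opening': np.float64(0.0524), 'gripper_force': np.float64(0.0)}
```

View pics/tray2.png

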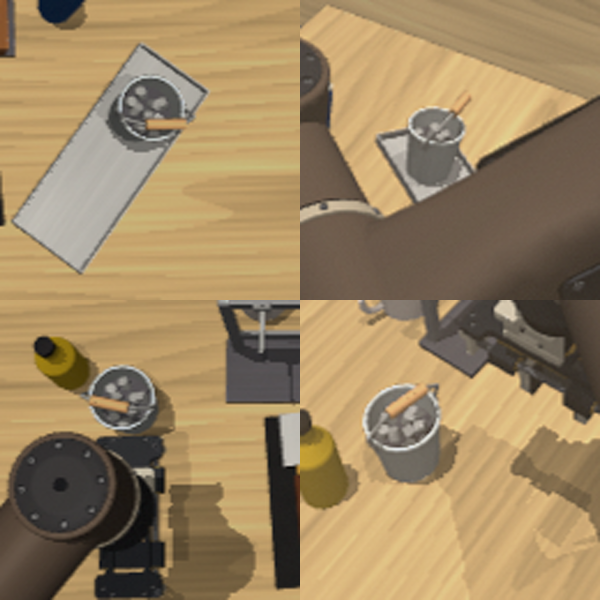

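```bash
python3 -m creep '[{"grip":0.4,"delta_pos":[-0.4,-0.3,0],"rotation":[0,0,0]},{"grip":0.4,"delta_pos":[-0.6,-0.7,0],"rotation":[0,0,0]},{"grip":0.4,"delta_pos":[-0.6,-0.84,0],"rotation":[0,0,0]}]'
python3 -m creep '[{"grip":0.4,"delta_pos":[0,-0.4,0],"rotation":[0,0,0.07]},{"grip":0.4,"delta_pos":[0,-0.84,0],"rotation":[0,0,0.14]},{"grip":0.4,"delta_pos":[0,-0.84,0],"rotation":[0,0,0.146]},{"grip":0.4,"delta_pos":[0,-0.84,0],"rotation":[0,0,0.146]}]'
python3 - <<'E'
from h import *
st();go([.613,.2965,.159],-103)
E
```

```text
clock: 21.35
tool_pos: [0.5311, 0.2937, 0.2528]
orientation: [-180.0, -0.0, -90.0]
force: [-1.3, -0.9, -0.5]
opening: 0.0527
gripper_force: 0.0
clock: 21.75
tool_pos: [0.613, 0.2909, 0.2524]
orientation: [179.9, -0.1, -103.3]
force: [-0.5, -0.7, -1.0]
opening: 0.0526
gripper_force: 0.0
{'clock': np.float64(21.75), 'tool_pos': array([0.613 , 0.2909, 0.2524]), 'orientation': array([ 1.799203e+02, -8.860000e-02, -1.033050e+02]), 'force': array([-0.4551, -0.662 , -1.0099]), 'opening': np.float64(0.0526), 'gripper_force': np.float64(0.0)}
t21.8 shift [-0.056  0.011  0.934] rot [ 0.0009 -0.001  -0.0034]
```

```bash
python3 -m creep '[{"grip":0.4,"delta_pos":[-0.05,0.01,0.3],"rotation":[0,0,0]},{"grip":0.4,"delta_pos":[-0.05,0.01,0.6],"rotation":[0,0,0]},{"grip":0.4,"delta_pos":[-0.05,0.01,0.93],"rotation":[0,0,0]},{"grip":0.4,"delta_pos":[-0.05,0.01,0.93],"rotation":[0,0,0]}]'
python3 -m creep '[{"grip":1,"delta_pos":[0,0,0],"rotation":[0,0,0]},{"grip":1,"delta_pos":[0,0,0],"rotation":[0,0,0]},{"grip":1,"delta_pos":[0,0,0],"rotation":[0,0,0]},{"grip":1,"delta_pos":[0,0,0],"rotation":[0,0,0]},{"grip":1,"delta_pos":[0,0,0],"rotation":[0,0,0]}]'
python3 -m creep '[{"grip":1,"delta_pos":[0,0,0],"rotation":[0,0,0]},{"grip":1,"delta_pos":[0,0,0],"rotation":[0,0,0]},{"grip":1,"delta_pos":[0,0,0],"rotation":[0,0,0]}]'
python3 -m creep '[{"grip":1,"delta_pos":[0,0,-0.1],"rotation":[0,0,0]},{"grip":1,"delta_pos":[0,0,-0.2],"rotation":[0,0,0]},{"grip":1,"delta_pos":[0,0,-0.3],"rotation":[0,0,0]},{"grip":1,"delta_pos":[0,0,-0.4],"rotation":[0,0,0]},{"grip":1,"delta_pos":[0,0,-0.5],"rotation":[0,0,0]}]'
python3 -m creep '[{"grip":1,"delta_pos":[0,0,0],"rotation":[0,0,0]},{"grip":1,"delta_pos":[0,0,0],"rotation":[0,0,-0.05]},{"grip":1,"delta_pos":[0,0,0],"rotation":[0,0,-0.1]},{"grip":1,"delta_pos":[0,0,0],"rotation":[0,0,-0.144]},{"grip":1,"delta_pos":[0,0,0],"rotation":[0,0,-0.144]}]'
python3 - <<'E'
from h import *
st();go([.45,.2,.21],-90)
E
```

```text
clock: 22.15
tool_pos: [0.6092, 0.2958, 0.1565]
orientation: [179.7, -0.3, -103.2]
force: [-0.8, -0.4, -1.3]
opening: 0.0527
gripper_force: 0.0
clock: 22.65
tool_pos: [0.6126, 0.2982, 0.1615]
orientation: [-180.0, 0.1, -103.2]
force: [-0.4, 0.4, -0.0]
opening: 0.0175
gripper_force: 0.1
clock: 22.95
tool_pos: [0.6126, 0.2982, 0.1612]
orientation: [-180.0, 0.0, -103.1]
force: [-2.2, 0.6, 6.3]
opening: 0.0151
gripper_force: 30.0
clock: 23.45
tool_pos: [0.6123, 0.298, 0.2113]
orientation: [180.0, -0.0, -103.2]
force: [-0.6, 0.1, -7.4]
opening: 0.0151
gripper_force: 30.0
clock: 23.95
tool_pos: [0.6122, 0.298, 0.2101]
orientation: [180.0, -0.0, -90.1]
force: [-0.2, 0.7, -7.1]
opening: 0.015
gripper_force: 30.0
{'clock': np.float64(23.95), 'tool_pos': array([0.6122, 0.298 , 0.2101]), 'orientation': array([ 1.799651e+02, -9.200000e-03, -9.014560e+01]), 'force': array([-0.1854,  0.6627, -7.072 ]), 'opening': np.float64(0.015), 'gripper_force': np.float64(29.9954)}
t23.9 shift [0.984 1.619 0.003] rot [ 0.0004 -0.0001 -0.0016]
```

```bash
python3 -m creep '[{"grip":1,"delta_pos":[0.05,0.15,0],"rotation":[0,0,0]},{"grip":1,"delta_pos":[0.1,0.3,0],"rotation":[0,0,0]},{"grip":1,"delta_pos":[0.15,0.5,0],"rotation":[0,0,0]},{"grip":1,"delta_pos":[0.2,0.65,0],"rotation":[0,0,0]},{"grip":1,"delta_pos":[0.3,0.8,0],"rotation":[0,0,0]}]'
python3 -m creep '[{"grip":1,"delta_pos":[0.15,0.2,0],"rotation":[0,0,0]},{"grip":1,"delta_pos":[0.3,0.4,0],"rotation":[0,0,0]},{"grip":1,"delta_pos":[0.5,0.6,0],"rotation":[0,0,0]},{"grip":1,"delta_pos":[0.7,0.8,0],"rotation":[0,0,0]}]'
python3 -m creep '[{"grip":1,"delta_pos":[0.25,0,0],"rotation":[0,0,0]},{"grip":1,"delta_pos":[0.5,0,0],"rotation":[0,0,0]},{"grip":1,"delta_pos":[0.75,0,0],"rotation":[0,0,0]},{"grip":1,"delta_pos":[1,0,0],"rotation":[0,0,0]}]'
python3 -m creep '[{"grip":1,"delta_pos":[0.25,0,0],"rotation":[0,0,0]},{"grip":1,"delta_pos":[0.5,0,0],"rotation":[0,0,0]},{"grip":1,"delta_pos":[0.75,0,0],"rotation":[0,0,0]},{"grip":1,"delta_pos":[1,0,0],"rotation":[0,0,0]}]'
python3 -m creep '[{"grip":1,"delta_pos":[0.25,0,0],"rotation":[0,0,0]},{"grip":1,"delta_pos":[0.5,0,0],"rotation":[0,0,0]},{"grip":1,"delta_pos":[0.75,0,0],"rotation":[0,0,0]},{"grip":1,"delta_pos":[1,0,0],"rotation":[0,0,0]}]'
python3 -m creep '[{"grip":1,"delta_pos":[0.25,0,0],"rotation":[0,0,0]},{"grip":1,"delta_pos":[0.5,0,0],"rotation":[0,0,0]},{"grip":1,"delta_pos":[0.75,0,0],"rotation":[0,0,0]},{"grip":1,"delta_pos":[1,0,0],"rotation":[0,0,0]}]'
python3 -m creep '[{"grip":1,"delta_pos":[0.25,0,0],"rotation":[0,0,0]},{"grip":1,"delta_pos":[0.5,0.05,0],"rotation":[0,0,0]},{"grip":1,"delta_pos":[0.75,0.1,0],"rotation":[0,0,0]},{"grip":1,"delta_pos":[1,0.2,0],"rotation":[0,0,0]}]'
python3 -m creep '[{"grip":1,"delta_pos":[0.2,0.1,0],"rotation":[0,0,0]},{"grip":1,"delta_pos":[0.4,0.2,0],"rotation":[0,0,0]},{"grip":1,"delta_pos":[0.52,0.38,0],"rotation":[0,0,0]},{"grip":1,"delta_pos":[0.52,0.38,0],"rotation":[0,0,0]},{"grip":1,"delta_pos":[0.52,0.38,0],"rotation":[0,0,0]}]'
python3 -m creep '[{"grip":1,"delta_pos":[0,0,0],"rotation":[0,0,0]},{"grip":1,"delta_pos":[0,0,0],"rotation":[0,0,0]},{"grip":1,"delta_pos":[0,0,0],"rotation":[0,0,0]}]'
python3 - <<'E'
from h import *
go([.394,-.353,.21],-90)
b=shot("side")
crop(b,340,100,130,130,4,"tray3")
E
```

```text
clock: 24.45
tool_pos: [0.5314, 0.2684, 0.2104]
orientation: [180.0, 0.0, -90.3]
force: [-0.2, 0.4, -7.1]
opening: 0.0151
gripper_force: 30.0
clock: 24.85
tool_pos: [0.4512, 0.1979, 0.2106]
orientation: [-180.0, 0.0, -90.3]
force: [1.1, -0.6, -7.0]
opening: 0.0148
gripper_force: 30.0
clock: 25.25
tool_pos: [0.4516, 0.0977, 0.211]
orientation: [-179.9, 0.0, -90.3]
force: [0.9, 0.4, -7.8]
opening: 0.0152
gripper_force: 30.0
clock: 25.65
tool_pos: [0.4511, -0.0025, 0.2109]
orientation: [-180.0, 0.0, -90.3]
force: [0.8, -0.1, -6.9]
opening: 0.0152
gripper_force: 30.0
clock: 26.05
tool_pos: [0.4508, -0.1025, 0.2109]
orientation: [-180.0, 0.0, -90.3]
force: [-0.2, 0.4, -7.2]
opening: 0.0151
gripper_force: 30.0
clock: 26.45
tool_pos: [0.4504, -0.2025, 0.2108]
orientation: [-180.0, -0.0, -90.3]
force: [0.3, -0.4, -7.0]
opening: 0.0154
gripper_force: 30.0
clock: 26.85
tool_pos: [0.4304, -0.3024, 0.2107]
orientation: [-180.0, -0.0, -90.3]
force: [-0.3, -0.5, -7.7]
opening: 0.0154
gripper_force: 30.0
clock: 27.35
tool_pos: [0.3913, -0.3532, 0.2105]
orientation: [180.0, 0.0, -90.4]
force: [-0.8, 2.4, -6.9]
opening: 0.0146
gripper_force: 30.0
clock: 27.65
tool_pos: [0.3928, -0.3528, 0.2107]
orientation: [-180.0, -0.0, -90.2]
force: [1.1, 1.0, -7.4]
opening: 0.0148
gripper_force: 30.0
t27.6 shift [ 0.002 -0.012  0.007] rot [-0.0004 -0.     -0.0018]
```

View pics/tray3.png

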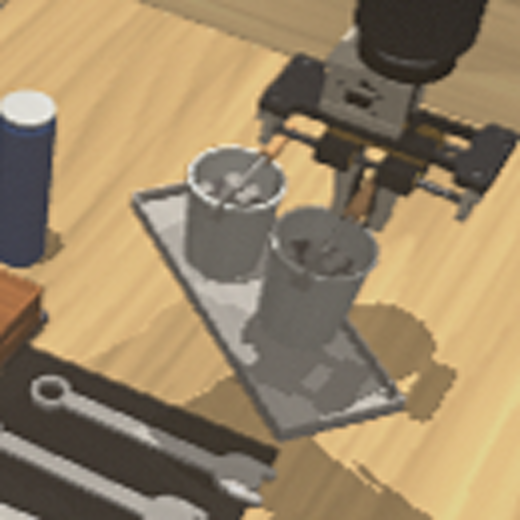

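Run:
```python
from h import *
S=shot("side"); u=lambda x,y:(340+(x+.5)/4-.5,100+(y+.5)/4-.5)
print(onz(S,u(324,248),.148), "first",onz(S,u(236,177),.103))
```

```text
[ 0.41441315 -0.34716177  0.148     ] first [ 0.53803701 -0.44394708  0.103     ]
```

```bash
python3 -m creep '[{"grip":1,"delta_pos":[0,0,0.1],"rotation":[0,0,0]},{"grip":1,"delta_pos":[0,0,0.2],"rotation":[0,0,0]},{"grip":1,"delta_pos":[0,0,0.3],"rotation":[0,0,0]},{"grip":1,"delta_pos":[0,0,0.4],"rotation":[0,0,0]},{"grip":1,"delta_pos":[0,0,0.4],"rotation":[0,0,0]}]'
python3 -m creep '[{"grip":1,"delta_pos":[0,0,0.03],"rotation":[0,0,0]},{"grip":1,"delta_pos":[0,0,0.06],"rotation":[0,0,0]},{"grip":1,"delta_pos":[0,0,0.08],"rotation":[0,0,0]},{"grip":1,"delta_pos":[0,0,0.08],"rotation":[0,0,0]}]'
```

```text
clock: 28.25
tool_pos: [0.3911, -0.3527, 0.1684]
orientation: [179.8, 0.1, -90.2]
force: [-1.0, 1.1, -7.3]
opening: 0.0147
gripper_force: 30.0
clock: 28.65
tool_pos: [0.393, -0.3547, 0.1649]
orientation: [-179.9, -0.2, -90.1]
force: [-4.3, -1.0, 6.3]
opening: 0.0149
gripper_force: 30.0
```

```bash
python3 -m creep '[{"grip":0.4,"delta_pos":[0,0,-0.03],"rotation":[0,0,0]},{"grip":0.4,"delta_pos":[0,0,-0.03],"rotation":[0,0,0]},{"grip":0.4,"delta_pos":[0,0,-0.03],"rotation":[0,0,0]},{"grip":0.4,"delta_pos":[0,0,-0.03],"rotation":[0,0,0]},{"grip":0.4,"delta_pos":[0,0,-0.03],"rotation":[0,0,0]}]'
python3 -m creep '[{"grip":0.4,"delta_pos":[0,0,-0.3],"rotation":[0,0,0]},{"grip":0.4,"delta_pos":[0,0,-0.6],"rotation":[0,0,0]},{"grip":0.4,"delta_pos":[0,0,-0.9],"rotation":[0,0,0]}]'
python3 -m creep '[{"grip":0.6,"delta_pos":[0.5,0.1,0],"rotation":[0,0,0]},{"grip":0.6,"delta_pos":[1,0.2,0],"rotation":[0,0,0.08]},{"grip":0.6,"delta_pos":[1,0.2,0],"rotation":[0,0,0.17]},{"grip":0.6,"delta_pos":[1,0.2,0],"rotation":[0,0,0.26]},{"grip":0.6,"delta_pos":[1,0.2,0],"rotation":[0,0,0.35]}]'
python3 -m creep '[{"grip":0.6,"delta_pos":[0.5,-0.3,0],"rotation":[0,0,0]},{"grip":0.6,"delta_pos":[1,-0.6,0],"rotation":[0,0,0.08]},{"grip":0.6,"delta_pos":[1,-0.6,0],"rotation":[0,0,0.17]},{"grip":0.6,"delta_pos":[1,-0.6,0],"rotation":[0,0,0.26]},{"grip":0.6,"delta_pos":[1,-0.6,0],"rotation":[0,0,0.35]}]'
python3 - <<'E'
from h import *
st(); T=shot("top");S=shot("side")
import pickle; pickle.dump((T,S),open("ts.pkl","wb"))
# steel on the black mat: bright low-saturation regions
for s,roi,n in((T,(285,195,95,80),"T"),(S,(295,180,130,110),"S")):
    x,y,w,h=roi; m=cv2.inRange(s["hsv"],(0,0,95),(180,60,255)); z=np.zeros_like(m); z[y:y+h,x:x+w]=m[y:y+h,x:x+w]
    k,l,stt,c=cv2.connectedComponentsWithStats(z)
    for i in range(1,k):
        if stt[i,4]>25: print(n,stt[i].tolist(),c[i].round(1))
E
```

```text
clock: 29.15
tool_pos: [0.3922, -0.3532, 0.1655]
orientation: [-180.0, 0.0, -90.2]
force: [0.1, 0.7, -0.2]
opening: 0.0489
gripper_force: 0.0
clock: 29.45
tool_pos: [0.392, -0.3531, 0.2564]
orientation: [180.0, 0.0, -90.2]
force: [1.2, -0.2, -0.0]
opening: 0.0526
gripper_force: 0.0
clock: 29.95
tool_pos: [0.3714, -0.4536, 0.255]
orientation: [179.9, 0.0, -122.1]
force: [0.6, 0.8, -0.0]
opening: 0.035
gripper_force: 0.0
clock: 30.45
tool_pos: [0.3699, -0.5705, 0.2543]
orientation: [179.9, -0.0, -153.6]
force: [-0.9, 0.6, 0.3]
opening: 0.0352
gripper_force: 0.0
{'clock': np.float64(30.45), 'tool_pos': array([ 0.3699, -0.5705,  0.2543]), 'orientation': array([ 1.799082e+02, -3.390000e-02, -1.536036e+02]), 'force': array([-0.8664,  0.5518,  0.3163]), 'opening': np.float64(0.0352), 'gripper_force': np.float64(0.0)}
T [335, 197, 16, 67, 453] [342.3 234.5]
T [291, 198, 18, 24, 372] [299.4 209.6]
T [314, 199, 19, 68, 453] [322.8 237.2]
T [357, 204, 17, 68, 457] [364.6 241.8]
S [295, 180, 12, 12, 29] [300.  185.4]
S [392, 180, 33, 30, 676] [411.5 191.6]
S [316, 189, 20, 13, 153] [325.5 195. ]
S [295, 191, 17, 19, 60] [301.6 199.8]
S [347, 194, 62, 33, 388] [380.6 210. ]
S [303, 197, 26, 19, 268] [315.1 206. ]
S [330, 203, 62, 35, 414] [363.2 220.3]
S [295, 211, 21, 20, 266] [303.  220.1]
S [320, 217, 66, 34, 452] [355.3 234.4]
S [305, 227, 29, 21, 340] [318.7 236.7]
S [295, 229, 7, 11, 44] [297.  233.6]
```

```bash
cat > sp.py <<'E'
from h import *
def blobs(s,roi):
    x,y,w,h=roi; m=cv2.inRange(s["hsv"],(0,0,95),(180,60,255)); z=np.zeros_like(m); z[y:y+h,x:x+w]=m[y:y+h,x:x+w]
    out=[]
    for c in cv2.findContours(z,cv2.RETR_EXTERNAL,cv2.CHAIN_APPROX_NONE)[0]:
        f=np.zeros_like(z); cv2.drawContours(f,[c],-1,255,-1); p=np.argwhere(f)[:,::-1].astype(float)
        if len(p)>150 and max(np.ptp(p,0))>50: out.append(p)
    return out
def ringc(p,horizontal):
    e=p[:,0].min() if horizontal else p[:,1].min()
    i=0 if horizontal else 1
    q=p[p[:,i]<e+11]; c,r=cv2.minEnclosingCircle(q.astype(np.float32)); return np.array(c),r
def shank(s,p):   # points cast on mid plane z=.0085 ; PCA on middle part
    P=np.array([onz(s,q,.0115)[:2] for q in p]); 
    for _ in range(3):
        m=P.mean(0) if _==0 else Q.mean(0); 
        d=np.linalg.svd((P if _==0 else Q)-m,full_matrices=False)[2][0]; d*=np.sign(d[0]); a=(P-m)@d if _==0 else a
        lo,hi=a.min(),a.max(); Q=P[(a>lo+.055)&(a<hi-.045)]
    L=hi-lo; return m,d,L,P[a>hi-.002].mean(0)
if __name__=="__main__":
    T=shot("top");S=shot("side")
    tb=sorted(blobs(T,(285,195,95,80)),key=lambda p:p[:,0].mean()); sb=sorted(blobs(S,(310,180,110,80)),key=lambda p:p[:,0].mean())
    sb=[p for p in sb if np.ptp(p[:,0])>50]
    print(len(tb),len(sb))
    for p in tb:
        c,r=ringc(p,False); m,d,L,e=shank(T,p); ring=onz(T,c,.0115)[:2]
        print("ringpx",c.round(1),"r",round(r,1),"ring",ring.round(4),"az",np.degrees(np.arctan2(d[1],d[0])).round(1),"L",L.round(3),"mid",m.round(4),"grasp-80",(m+d*(((ring-m)@d)-.08)).round(4))
        for q in sb:
            c2,r2=ringc(q,True); X,er=tri(T,c,S,c2)
            if er<.008 and abs(X[2])<.04: print("   tri ring",X.round(4),er.round(4))
E
python3 sp.py
```

```text
3 3
ringpx [318.6 204.3] r 5.3 ring [ 0.5996 -0.03  ] az 6.1 L 0.232 mid [ 0.5075 -0.0388] grasp-80 [ 0.52   -0.0375]
   tri ring [ 0.6016 -0.0298  0.0044] 0.0017
ringpx [340. 202.] r 5.8 ring [ 0.6058 -0.1054] az 2.0 L 0.23 mid [ 0.5143 -0.1082] grasp-80 [ 0.5258 -0.1078]
   tri ring [ 0.6072 -0.1055  0.0063] 0.0011
ringpx [362. 209.] r 5.4 ring [ 0.579  -0.1814] az 2.5 L 0.231 mid [ 0.4863 -0.1841] grasp-80 [ 0.499  -0.1835]
   tri ring [ 0.5809 -0.1822  0.0031] 0.0014
```

```bash
python3 -m creep '[{"grip":0.6,"delta_pos":[-0.37,0.41,0],"rotation":[0,0,0]},{"grip":0.6,"delta_pos":[-0.74,0.82,0],"rotation":[0,0,0]},{"grip":0.6,"delta_pos":[-0.74,0.82,0],"rotation":[0,0,0]}]'
python3 -m creep '[{"grip":0.6,"delta_pos":[-0.37,0.41,0],"rotation":[0,0,0]},{"grip":0.6,"delta_pos":[-0.74,0.82,0],"rotation":[0,0,0]},{"grip":0.6,"delta_pos":[-0.74,0.82,0],"rotation":[0,0,0]}]'
python3 -m creep '[{"grip":0.6,"delta_pos":[-0.37,0.41,0],"rotation":[0,0,0]},{"grip":0.6,"delta_pos":[-0.74,0.82,0],"rotation":[0,0,0]},{"grip":0.6,"delta_pos":[-0.74,0.82,0],"rotation":[0,0,0]}]'
python3 -m creep '[{"grip":0.6,"delta_pos":[-0.37,0.41,0],"rotation":[0,0,0]},{"grip":0.6,"delta_pos":[-0.74,0.82,0],"rotation":[0,0,0]},{"grip":0.6,"delta_pos":[-0.74,0.82,0],"rotation":[0,0,0]}]'
python3 -m creep '[{"grip":0.6,"delta_pos":[-0.37,0.41,0],"rotation":[0,0,0.09]},{"grip":0.6,"delta_pos":[-0.74,0.82,0],"rotation":[0,0,0.18]},{"grip":0.6,"delta_pos":[-0.74,0.82,0],"rotation":[0,0,0.226]},{"grip":0.6,"delta_pos":[-0.74,0.82,0],"rotation":[0,0,0.226]}]'
python3 - <<'E'
from h import *
go([.520,-.0375,.06],-173.9)
E
```

```text
clock: 30.95
tool_pos: [0.4002, -0.4597, 0.2562]
orientation: [-180.0, 0.1, -152.8]
force: [0.9, -0.6, 1.4]
opening: 0.0349
gripper_force: 0.0
clock: 31.25
tool_pos: [0.4293, -0.3532, 0.2563]
orientation: [-180.0, 0.1, -152.8]
force: [-0.4, 0.1, -0.3]
opening: 0.0349
gripper_force: 0.0
clock: 31.55
tool_pos: [0.4585, -0.2469, 0.2561]
orientation: [-180.0, 0.1, -152.8]
force: [-0.2, -0.6, 0.3]
opening: 0.0351
gripper_force: 0.0
clock: 31.85
tool_pos: [0.4877, -0.1406, 0.256]
orientation: [-180.0, 0.1, -152.9]
force: [0.7, -1.1, 0.7]
opening: 0.0353
gripper_force: 0.0
clock: 32.25
tool_pos: [0.5165, -0.0353, 0.2556]
orientation: [-180.0, 0.0, -173.4]
force: [0.4, 0.4, -0.0]
opening: 0.0346
gripper_force: 0.0
t32.2 shift [-0.032 -0.026  1.956] rot [-0.      0.0002  0.0056]
```

```bash
python3 -m creep '[{"grip":0.6,"delta_pos":[-0.03,-0.03,0.4],"rotation":[0,0,0.005]},{"grip":0.6,"delta_pos":[-0.03,-0.03,0.8],"rotation":[0,0,0.005]},{"grip":0.6,"delta_pos":[-0.03,-0.03,1],"rotation":[0,0,0.005]}]'
python3 -m creep '[{"grip":0.6,"delta_pos":[0,0,0.4],"rotation":[0,0,0]},{"grip":0.6,"delta_pos":[0,0,0.75],"rotation":[0,0,0]},{"grip":0.6,"delta_pos":[0,0,0.95],"rotation":[0,0,0]},{"grip":0.6,"delta_pos":[0,0,0.95],"rotation":[0,0,0]},{"grip":0.6,"delta_pos":[0,0,0.95],"rotation":[0,0,0]}]'
python3 - <<'E'
from h import *
go([.520,-.0375,.027],-173.9)
E
```

```text
clock: 32.55
tool_pos: [0.5173, -0.041, 0.1527]
orientation: [-180.0, -0.2, -173.9]
force: [-0.1, -1.8, 0.6]
opening: 0.035
gripper_force: 0.0
clock: 33.05
tool_pos: [0.5193, -0.0404, 0.061]
orientation: [-180.0, -0.0, -173.9]
force: [0.0, 0.1, 0.6]
opening: 0.0353
gripper_force: 0.0
t33.0 shift [-0.01   0.028  0.339] rot [-0.0003 -0.0002 -0.0001]
```

```bash
python3 -m creep '[{"grip":0.6,"delta_pos":[-0.01,0.03,0.1],"rotation":[0,0,0]},{"grip":0.6,"delta_pos":[-0.01,0.03,0.2],"rotation":[0,0,0]},{"grip":0.6,"delta_pos":[-0.01,0.03,0.28],"rotation":[0,0,0]},{"grip":0.6,"delta_pos":[-0.01,0.03,0.33],"rotation":[0,0,0]},{"grip":0.6,"delta_pos":[-0.01,0.03,0.34],"rotation":[0,0,0]}]'
python3 -m creep '[{"grip":1,"delta_pos":[0,0,0],"rotation":[0,0,0]},{"grip":1,"delta_pos":[0,0,0],"rotation":[0,0,0]},{"grip":1,"delta_pos":[0,0,0],"rotation":[0,0,0]},{"grip":1,"delta_pos":[0,0,0],"rotation":[0,0,0]},{"grip":1,"delta_pos":[0,0,0],"rotation":[0,0,0]}]'
python3 -m creep '[{"grip":1,"delta_pos":[0,0,0],"rotation":[0,0,0]},{"grip":1,"delta_pos":[0,0,0],"rotation":[0,0,0]},{"grip":1,"delta_pos":[0,0,-0.05],"rotation":[0,0,0]},{"grip":1,"delta_pos":[0,0,-0.1],"rotation":[0,0,0]},{"grip":1,"delta_pos":[0,0,-0.15],"rotation":[0,0,0]}]'
```

```text
clock: 33.55
tool_pos: [0.5192, -0.0366, 0.0258]
orientation: [-180.0, -0.1, -174.0]
force: [-0.5, 0.1, -0.1]
opening: 0.0353
gripper_force: 0.0
clock: 34.05
tool_pos: [0.5199, -0.0365, 0.0268]
orientation: [180.0, 0.0, -174.0]
force: [-0.1, -0.3, 1.4]
opening: 0.0171
gripper_force: 30.0
clock: 34.55
tool_pos: [0.5195, -0.0365, 0.0419]
orientation: [180.0, -0.0, -174.0]
force: [-0.6, -0.2, -2.3]
opening: 0.0176
gripper_force: 30.0
```

```bash
python3 -m creep '[{"grip":1,"delta_pos":[0,0,-0.2],"rotation":[0,0,0]},{"grip":1,"delta_pos":[0,0,-0.4],"rotation":[0,0,0]},{"grip":1,"delta_pos":[0,0,-0.6],"rotation":[0,0,0]},{"grip":1,"delta_pos":[0,0,-0.8],"rotation":[0,0,0]},{"grip":1,"delta_pos":[0,0,-1],"rotation":[0,0,0]}]'
python3 -m creep '[{"grip":1,"delta_pos":[0,0.1,-0.2],"rotation":[0,0,0]},{"grip":1,"delta_pos":[0,0.2,-0.4],"rotation":[0,0,0]},{"grip":1,"delta_pos":[0,0.3,-0.6],"rotation":[0,0,0]},{"grip":1,"delta_pos":[0,0.4,-0.8],"rotation":[0,0,0]},{"grip":1,"delta_pos":[0,0.57,-1],"rotation":[0,0,0]}]'
python3 -m creep '[{"grip":1,"delta_pos":[0,0.1,-0.2],"rotation":[0,0,0]},{"grip":1,"delta_pos":[0,0.2,-0.4],"rotation":[0,0,0.03]},{"grip":1,"delta_pos":[0,0.3,-0.6],"rotation":[0,0,0.06]},{"grip":1,"delta_pos":[0,0.4,-0.83],"rotation":[0,0,0.083]},{"grip":1,"delta_pos":[0,0.56,-0.83],"rotation":[0,0,0.083]}]'
python3 - <<'E'
from h import *
go([.578,.083,.325],178.5)
E
```

```text
clock: 35.05
tool_pos: [0.5193, -0.0365, 0.1427]
orientation: [180.0, -0.0, -174.0]
force: [1.2, 0.0, -2.3]
opening: 0.0178
gripper_force: 30.0
clock: 35.55
tool_pos: [0.5131, 0.0201, 0.2426]
orientation: [180.0, -0.0, -174.0]
force: [1.4, -1.0, -2.2]
opening: 0.0175
gripper_force: 30.0
clock: 36.05
tool_pos: [0.5087, 0.0761, 0.3282]
orientation: [179.9, 0.3, 178.5]
force: [-0.4, 0.1, -2.2]
opening: 0.0178
gripper_force: 30.0
t36.0 shift [-0.691  0.087  0.036] rot [ 0.0012  0.0031 -0.0005]
```

```bash
python3 -m creep '[{"grip":1,"delta_pos":[-0.2,0.05,0],"rotation":[0,0,0]},{"grip":1,"delta_pos":[-0.4,0.08,0],"rotation":[0,0,0]},{"grip":1,"delta_pos":[-0.6,0.08,0],"rotation":[0,0,0]},{"grip":1,"delta_pos":[-0.69,0.08,0],"rotation":[0,0,0]},{"grip":1,"delta_pos":[-0.69,0.08,0],"rotation":[0,0,0]}]'
python3 - <<'E'
from h import *
go([.578,.083,.325],178.5)
a=shot("top"); b=shot("side")
def c(s,x,y,w,h): return cv2.resize(s["color"][y:y+h,x:x+w,::-1],(400,400),interpolation=cv2.INTER_CUBIC)
cv2.imwrite("pics/hook.png",np.hstack([c(a,250,130,100,100),c(b,250,120,100,100)]))
E
```

```text
clock: 36.55
tool_pos: [0.5773, 0.082, 0.3238]
orientation: [-180.0, -0.1, 178.5]
force: [-1.4, -0.5, -2.1]
opening: 0.0178
gripper_force: 30.0
t36.5 shift [-0.006  0.011 -0.012] rot [-0.0003 -0.0009  0.    ]
```

View pics/hook.png

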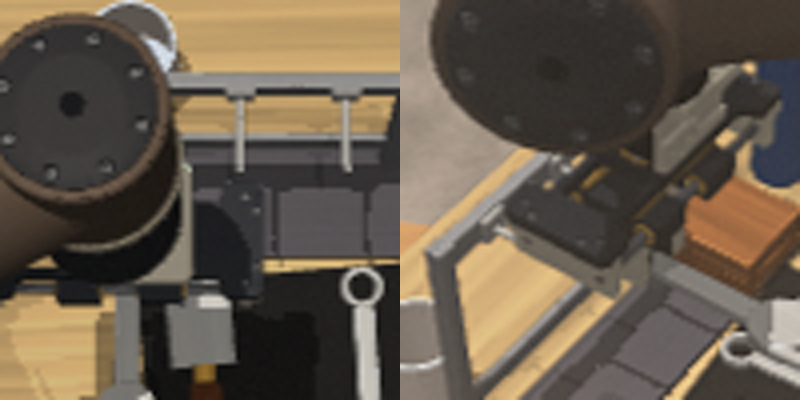

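Run:
```python
from h import *
T=shot("top"); 
for c in((240,171),(346,169)):
    p=(250+(c[0]+.5)/4-.5,130+(c[1]+.5)/4-.5); print(onz(T,p,.282),onz(T,p,.255))
for c in((240,97),(346,95)):
    p=(250+(c[0]+.5)/4-.5,130+(c[1]+.5)/4-.5); print(onz(T,p,.262))
# predicted hook geometry projection
x0,y0=.6545,.0002
for dx,z in((0,.282),(.006,.255),(.066,.255)): print(proj(T,[x0+dx,y0,z]))
g=T["color"].mean(2).astype(int); print(g[150:180,308:313])
```

```text
[ 0.65096581 -0.0008965   0.282     ] [ 0.65736911 -0.00096353  0.255     ]
[ 0.65050178 -0.07929139  0.282     ] [ 0.65689583 -0.08092287  0.255     ]
[ 0.7131005  -0.00238236  0.262     ]
[ 0.71266543 -0.08254295  0.262     ]
[309.22442246 171.22053298]
[309.2133632  171.37379135]
[308.72280373 152.16429514]
[[145 145 145 146 145]
 [146 146 147 148 146]
 [144 145 144 147 148]
 [122 122 122 123 123]
 [ 68  87  96  63  63]
 [113 140 162 108 109]
 [150 153 166 137 152]
 [134 150 163 119 131]
 [130 149 163 116 128]
 [138 141 142 124 136]
 [136 151 165 122 135]
 [134 151 167 135 149]
 [134 153 167 133 149]
 [136 157 164 128 151]
 [125 149 164 126 139]
 [ 78 140 157  64  65]
 [ 73 138 156  50  47]
 [ 92 141 158  72  75]
 [ 92 142 158  81  85]
 [ 92 142 159  81  85]
 [ 91 142 159  81  85]
 [ 63 113 139  53  51]
 [ 60 117 144  51  52]
 [ 45  51  50  52  52]
 [ 45  52  52  52  52]
 [ 44  53  53  53  53]
 [ 53  53  54  53  54]
 [ 54  54  54  54  53]
 [ 55  52  51  59  44]
 [ 55  52  71  99  70]]
```

```bash
python3 -m creep '[{"grip":1,"delta_pos":[0,0.01,0.1],"rotation":[0,0,0]},{"grip":1,"delta_pos":[0,0.01,0.18],"rotation":[0,0,0]},{"grip":1,"delta_pos":[0,0.01,0.25],"rotation":[0,0,0]},{"grip":1,"delta_pos":[0,0.01,0.25],"rotation":[0,0,0]}]'
python3 -m creep '[{"grip":1,"delta_pos":[0,0,0.05],"rotation":[0,0,0]},{"grip":1,"delta_pos":[0,0,0.1],"rotation":[0,0,0]},{"grip":1,"delta_pos":[0,0,0.15],"rotation":[0,0,0]},{"grip":1,"delta_pos":[0,0,0.15],"rotation":[0,0,0]}]'
python3 - <<'E'
from h import *
st()
E
```

```text
clock: 37.1
tool_pos: [0.5762, 0.083, 0.298]
orientation: [-180.0, -0.1, 178.5]
force: [-0.5, -0.7, -2.0]
opening: 0.0176
gripper_force: 30.0
clock: 37.5
tool_pos: [0.5767, 0.083, 0.2836]
orientation: [-180.0, -0.1, 178.5]
force: [1.1, -0.1, -2.3]
opening: 0.0173
gripper_force: 30.0
{'clock': np.float64(37.5), 'tool_pos': array([0.5767, 0.083 , 0.2836]), 'orientation': array([-1.799788e+02, -7.310000e-02,  1.785337e+02]), 'force': array([ 1.0627, -0.126 , -2.2852]), 'opening': np.float64(0.0173), 'gripper_force': np.float64(29.9952)}
```

```bash
python3 -m creep '[{"grip":1,"delta_pos":[0.06,0,0],"rotation":[0,0,0]},{"grip":1,"delta_pos":[0.11,0,0],"rotation":[0,0,0]},{"grip":1,"delta_pos":[0.14,0,0],"rotation":[0,0,0]}]'
python3 -m creep '[{"grip":1,"delta_pos":[-0.07,0,0],"rotation":[0,0,0]},{"grip":1,"delta_pos":[-0.14,0,0],"rotation":[0,0,0]},{"grip":1,"delta_pos":[-0.14,0,0],"rotation":[0,0,0]}]'
```

```text
clock: 37.8
tool_pos: [0.5677, 0.0842, 0.287]
orientation: [179.9, 0.7, 178.6]
force: [24.8, -1.3, -6.8]
opening: 0.0174
gripper_force: 30.0
clock: 38.1
tool_pos: [0.5773, 0.0831, 0.2842]
orientation: [-180.0, -0.0, 178.5]
force: [0.0, 0.4, -2.6]
opening: 0.0177
gripper_force: 30.0
```

```bash
python3 -m creep '[{"grip":0.6,"delta_pos":[0,0,0],"rotation":[0,0,0]},{"grip":0.6,"delta_pos":[0,0,0],"rotation":[0,0,0]},{"grip":0.6,"delta_pos":[0,0,0],"rotation":[0,0,0]},{"grip":0.6,"delta_pos":[0,0,0],"rotation":[0,0,0]},{"grip":0.6,"delta_pos":[0,0,0],"rotation":[0,0,0]}]'
python3 -m creep '[{"grip":0.6,"delta_pos":[0,0,-0.2],"rotation":[0,0,0]},{"grip":0.6,"delta_pos":[0.4,0,-0.2],"rotation":[0,0,0]},{"grip":0.6,"delta_pos":[0.8,0,-0.2],"rotation":[0,0,0]}]'
python3 - <<'E'
from h import *
go([.5265,-.1078,.25],-178)
T=shot("top");S=shot("side")
# expect a bright spanner column below hook3 in side view: print gray along projected path
for x in(.645,.655,.665,.675):
  print(x,[int(S["color"][tuple(np.int32(np.round(proj(S,[x,.079,z])))[::-1])].mean()) for z in(.24,.22,.2,.18,.16,.14,.12,.1,.08,.06)])
for z in(.24,.2,.15,.1,.06): print(z,proj(S,[.66,.079,z]).round(0))
E
```

```text
clock: 38.6
tool_pos: [0.577, 0.0831, 0.2847]
orientation: [180.0, 0.0, 178.5]
force: [-0.1, 0.3, 0.2]
opening: 0.0352
gripper_force: 0.0
clock: 38.9
tool_pos: [0.4967, 0.0851, 0.3042]
orientation: [-180.0, -0.0, 178.5]
force: [-1.1, 1.2, 0.8]
opening: 0.0348
gripper_force: 0.0
t38.9 shift [-0.349 -1.921  0.543] rot [-0.0002 -0.0003 -0.0391]
0.645 [154, 68, 163, 106, 101, 73, 79, 102, 92, 77]
0.655 [160, 157, 108, 170, 107, 76, 64, 100, 74, 78]
0.665 [179, 159, 119, 109, 170, 94, 68, 72, 96, 75]
0.675 [174, 176, 161, 80, 139, 170, 89, 74, 74, 73]
0.24 [290. 188.]
0.2 [290. 197.]
0.15 [291. 208.]
0.1 [292. 218.]
0.06 [293. 226.]
```

```bash
python3 -m creep '[{"grip":0.6,"delta_pos":[0,-0.5,0],"rotation":[0,0,0]},{"grip":0.6,"delta_pos":[0,-1,0],"rotation":[0,0,0]}]'
python3 -m creep '[{"grip":0.6,"delta_pos":[-0.2,-0.46,0.2],"rotation":[0,0,-0.039]},{"grip":0.6,"delta_pos":[-0.35,-0.92,0.5],"rotation":[0,0,-0.039]},{"grip":0.6,"delta_pos":[-0.35,-0.92,0.9],"rotation":[0,0,-0.039]}]'
python3 -m creep '[{"grip":0.6,"delta_pos":[0,0,0.4],"rotation":[0,0,0]},{"grip":0.6,"delta_pos":[0,0,0.7],"rotation":[0,0,0]},{"grip":0.6,"delta_pos":[0,0,1],"rotation":[0,0,0]},{"grip":0.6,"delta_pos":[0,0,1],"rotation":[0,0,0]}]'
python3 - <<'E'
from h import *
import pickle
go([.5265,-.1078,.06],-178)
T0,S0=pickle.load(open("ts.pkl","rb")); S=shot("side"); T=shot("top")
for s,s0,roi,n in((S,S0,(255,150,60,100),"S"),(T,T0,(255,145,50,50),"T")):
    d=np.abs(s["color"].astype(int)-s0["color"]).sum(2)>60; x,y,w,h=roi; q=np.argwhere(d[y:y+h,x:x+w]); print(n,len(q),q.min(0)[::-1]+[x,y],q.max(0)[::-1]+[x,y])
    print("\n".join("".join("#" if v else "." for v in r) for r in d[y:y+h:2,x:x+w]))
E
```

```text
clock: 39.2
tool_pos: [0.4945, -0.0148, 0.3051]
orientation: [180.0, 0.1, 178.8]
force: [0.7, 0.0, 1.0]
opening: 0.0349
gripper_force: 0.0
clock: 39.5
tool_pos: [0.5299, -0.1111, 0.2161]
orientation: [-180.0, 0.3, -178.1]
force: [2.2, 1.1, 0.2]
opening: 0.0349
gripper_force: 0.0
clock: 39.9
tool_pos: [0.5247, -0.1081, 0.1109]
orientation: [-180.0, -0.4, -178.0]
force: [-0.4, -0.8, -0.4]
opening: 0.0353
gripper_force: 0.0
t39.9 shift [-0.022  0.002  0.508] rot [-0.0001 -0.0046 -0.    ]
S 362 [274 151] [314 241]
............................................................
...........................................................#
............................................................
............................................................
.......................................................#..##
......................................................######
......................................................######
......................................................####..
........................................................####
...................................
[... 3066 characters left out ...]
.....................................
..............................###.................
..................................................
..................................................
...........................###.....###............
...........................###.#######............
..........................##############..........
............................############..####....
....................................#####.##......
..................................................
..................................................
..................................................
..................................................
.........................................#...#.###
```

```bash
python3 -m creep '[{"grip":0.6,"delta_pos":[-0.02,0,0.2],"rotation":[0,0,0]},{"grip":0.6,"delta_pos":[-0.02,0,0.4],"rotation":[0,0,0]},{"grip":0.6,"delta_pos":[-0.02,0,0.5],"rotation":[0,0,0]},{"grip":0.6,"delta_pos":[-0.02,0,0.5],"rotation":[0,0,0]}]'
python3 - <<'E'
from h import *
go([.5265,-.1078,.027],-178)
E
python3 -m creep '[{"grip":0.6,"delta_pos":[0,0,0.1],"rotation":[0,0,0]},{"grip":0.6,"delta_pos":[0,0,0.2],"rotation":[0,0,0]},{"grip":0.6,"delta_pos":[0,0,0.28],"rotation":[0,0,0]},{"grip":0.6,"delta_pos":[0,0,0.32],"rotation":[0,0,0]},{"grip":0.6,"delta_pos":[0,0,0.32],"rotation":[0,0,0]}]'
python3 - <<'E'
from h import *
go([.5265,-.1078,.027],-178)
E
```

```text
clock: 40.4
tool_pos: [0.5294, -0.1076, 0.0648]
orientation: [-180.0, -0.0, -177.9]
force: [-0.4, -0.6, 1.0]
opening: 0.0352
gripper_force: 0.0
t40.4 shift [ 0.028 -0.001  0.378] rot [-0.0001 -0.0001  0.0007]
clock: 40.9
tool_pos: [0.5287, -0.1077, 0.0318]
orientation: [-180.0, -0.1, -177.9]
force: [-0.2, 0.3, -0.3]
opening: 0.0353
gripper_force: 0.0
t40.9 shift [ 0.022 -0.     0.048] rot [-0.0001 -0.0009  0.0006]
```

```bash
python3 -m creep '[{"grip":0.6,"delta_pos":[0.02,0,0.03],"rotation":[0,0,0]},{"grip":0.6,"delta_pos":[0.02,0,0.05],"rotation":[0,0,0]},{"grip":0.6,"delta_pos":[0.02,0,0.05],"rotation":[0,0,0]},{"grip":1,"delta_pos":[0.02,0,0.05],"rotation":[0,0,0]},{"grip":1,"delta_pos":[0.02,0,0.05],"rotation":[0,0,0]}]'
python3 -m creep '[{"grip":1,"delta_pos":[0,0,0],"rotation":[0,0,0]},{"grip":1,"delta_pos":[0,0,0],"rotation":[0,0,0]},{"grip":1,"delta_pos":[0,0,0],"rotation":[0,0,0]},{"grip":1,"delta_pos":[0,0,0],"rotation":[0,0,0]},{"grip":1,"delta_pos":[0,0,0],"rotation":[0,0,0]}]'
python3 -m creep '[{"grip":1,"delta_pos":[0,0,-0.15],"rotation":[0,0,0]},{"grip":1,"delta_pos":[0,0,-0.3],"rotation":[0,0,0]},{"grip":1,"delta_pos":[0,0,-0.5],"rotation":[0,0,0]},{"grip":1,"delta_pos":[0,0,-0.75],"rotation":[0,0,0]},{"grip":1,"delta_pos":[0,0,-1],"rotation":[0,0,0]}]'
python3 -m creep '[{"grip":1,"delta_pos":[0,0.1,-0.2],"rotation":[0,0,0]},{"grip":1,"delta_pos":[0,0.2,-0.4],"rotation":[0,0,0]},{"grip":1,"delta_pos":[0,0.3,-0.6],"rotation":[0,0,0]},{"grip":1,"delta_pos":[0,0.4,-0.8],"rotation":[0,0,0]},{"grip":1,"delta_pos":[0,0.5,-1],"rotation":[0,0,0]}]'
python3 -m creep '[{"grip":1,"delta_pos":[0,0.1,-0.2],"rotation":[0,0,0]},{"grip":1,"delta_pos":[0,0.2,-0.4],"rotation":[0,0,0.02]},{"grip":1,"delta_pos":[0,0.3,-0.6],"rotation":[0,0,0.04]},{"grip":1,"delta_pos":[0,0.4,-0.8],"rotation":[0,0,0.04]},{"grip":1,"delta_pos":[0,0.5,-1],"rotation":[0,0,0.04]}]'
python3 - <<'E'
from h import *
go([.576,.002,.3245],178.5)
E
```

```text
clock: 41.4
tool_pos: [0.5274, -0.1077, 0.0278]
orientation: [180.0, 0.0, -177.9]
force: [-0.2, -0.4, 0.5]
opening: 0.0243
gripper_force: 0.0
clock: 41.9
tool_pos: [0.5273, -0.1077, 0.0277]
orientation: [180.0, 0.0, -177.9]
force: [0.4, 0.2, 2.3]
opening: 0.0179
gripper_force: 30.0
clock: 42.4
tool_pos: [0.5265, -0.1077, 0.1278]
orientation: [180.0, -0.1, -178.0]
force: [0.1, 0.7, -2.5]
opening: 0.0177
gripper_force: 30.0
clock: 42.9
tool_pos: [0.5247, -0.0573, 0.2278]
orientation: [180.0, -0.1, -178.0]
force: [0.1, 0.4, -1.7]
opening: 0.0172
gripper_force: 30.0
clock: 43.4
tool_pos: [0.523, -0.0073, 0.3277]
orientation: [180.0, -0.1, 178.4]
force: [0.2, -0.1, -1.3]
opening: 0.0173
gripper_force: 30.0
t43.4 shift [-0.527  0.108  0.031] rot [ 0.0001 -0.0008 -0.0007]
```

```bash
python3 -m creep '[{"grip":1,"delta_pos":[-0.2,0.06,0],"rotation":[0,0,0]},{"grip":1,"delta_pos":[-0.4,0.12,0],"rotation":[0,0,0]},{"grip":1,"delta_pos":[-0.53,0.12,0],"rotation":[0,0,0]},{"grip":1,"delta_pos":[-0.53,0.12,0],"rotation":[0,0,0]},{"grip":1,"delta_pos":[-0.53,0.12,0],"rotation":[0,0,0]}]'
python3 - <<'E'
from h import *
go([.5768,.003,.285],178.5)
E
```

```text
clock: 43.9
tool_pos: [0.5764, 0.0025, 0.3266]
orientation: [-180.0, -0.1, 178.4]
force: [-0.8, 0.3, -1.7]
opening: 0.0174
gripper_force: 30.0
t43.9 shift [-0.005  0.006  0.416] rot [-0.0003 -0.0013 -0.0009]
```

```bash
python3 -m creep '[{"grip":1,"delta_pos":[0,0,0.1],"rotation":[0,0,0]},{"grip":1,"delta_pos":[0,0,0.18],"rotation":[0,0,0]},{"grip":1,"delta_pos":[0,0,0.25],"rotation":[0,0,0]},{"grip":1,"delta_pos":[0,0,0.25],"rotation":[0,0,0]}]'
python3 -m creep '[{"grip":1,"delta_pos":[0,0,0.06],"rotation":[0,0,0]},{"grip":1,"delta_pos":[0,0,0.12],"rotation":[0,0,0]},{"grip":1,"delta_pos":[0,0,0.17],"rotation":[0,0,0]},{"grip":1,"delta_pos":[0,0,0.17],"rotation":[0,0,0]}]'
python3 -m creep '[{"grip":1,"delta_pos":[0.06,0,0],"rotation":[0,0,0]},{"grip":1,"delta_pos":[0.11,0,0],"rotation":[0,0,0]},{"grip":1,"delta_pos":[0.14,0,0],"rotation":[0,0,0]}]'
python3 -m creep '[{"grip":1,"delta_pos":[-0.07,0,0],"rotation":[0,0,0]},{"grip":1,"delta_pos":[-0.14,0,0],"rotation":[0,0,0]},{"grip":1,"delta_pos":[-0.14,0,0],"rotation":[0,0,0]}]'
```

```text
clock: 44.3
tool_pos: [0.576, 0.0027, 0.3011]
orientation: [-180.0, -0.1, 178.4]
force: [0.0, -0.2, -3.0]
opening: 0.0172
gripper_force: 30.0
clock: 44.7
tool_pos: [0.5765, 0.0028, 0.2846]
orientation: [-180.0, -0.1, 178.4]
force: [-0.2, -0.0, -2.2]
opening: 0.0178
gripper_force: 30.0
clock: 45.0
tool_pos: [0.5653, 0.0035, 0.2871]
orientation: [179.9, 0.4, 178.5]
force: [16.2, -1.0, -4.4]
opening: 0.0172
gripper_force: 30.0
clock: 45.3
tool_pos: [0.5773, 0.0028, 0.2852]
orientation: [-180.0, -0.0, 178.4]
force: [0.1, -0.1, -2.5]
opening: 0.0175
gripper_force: 30.0
```

```bash
python3 -m creep '[{"grip":0.6,"delta_pos":[0,0,0],"rotation":[0,0,0]},{"grip":0.6,"delta_pos":[0,0,0],"rotation":[0,0,0]},{"grip":0.6,"delta_pos":[0,0,0],"rotation":[0,0,0]},{"grip":0.6,"delta_pos":[0,0,0],"rotation":[0,0,0]},{"grip":0.6,"delta_pos":[0,0,0],"rotation":[0,0,0]}]'
python3 -m creep '[{"grip":0.6,"delta_pos":[0,0,-0.2],"rotation":[0,0,0]},{"grip":0.6,"delta_pos":[0.4,0,-0.2],"rotation":[0,0,0]},{"grip":0.6,"delta_pos":[0.76,0,-0.2],"rotation":[0,0,0]}]'
python3 -m creep '[{"grip":0.6,"delta_pos":[0,-0.5,0],"rotation":[0,0,-0.044]},{"grip":0.6,"delta_pos":[0,-0.93,0],"rotation":[0,0,-0.044]},{"grip":0.6,"delta_pos":[0,-0.93,0],"rotation":[0,0,-0.044]}]'
python3 -m creep '[{"grip":0.6,"delta_pos":[0,-0.45,0.3],"rotation":[0,0,0]},{"grip":0.6,"delta_pos":[0,-0.93,0.6],"rotation":[0,0,0]},{"grip":0.6,"delta_pos":[0,-0.93,1],"rotation":[0,0,0]}]'
python3 -m creep '[{"grip":0.6,"delta_pos":[0,0,0.4],"rotation":[0,0,0]},{"grip":0.6,"delta_pos":[0,0,0.7],"rotation":[0,0,0]},{"grip":0.6,"delta_pos":[0,0,1],"rotation":[0,0,0]},{"grip":0.6,"delta_pos":[0,0,1],"rotation":[0,0,0]},{"grip":0.6,"delta_pos":[0,0,1],"rotation":[0,0,0]}]'
python3 - <<'E'
from h import *
go([.500,-.1834,.06],-177.5); go([.500,-.1834,.027],-177.5)
E
```

```text
clock: 45.8
tool_pos: [0.5769, 0.0028, 0.2857]
orientation: [180.0, 0.0, 178.5]
force: [0.1, -0.3, 0.7]
opening: 0.0349
gripper_force: 0.0
clock: 46.1
tool_pos: [0.5003, 0.0049, 0.3053]
orientation: [-180.0, -0.0, 178.4]
force: [-0.4, -0.4, 0.4]
opening: 0.0348
gripper_force: 0.0
clock: 46.4
tool_pos: [0.4977, -0.0911, 0.3061]
orientation: [-180.0, 0.0, -177.7]
force: [-1.2, 0.1, -1.0]
opening: 0.0351
gripper_force: 0.0
clock: 46.7
tool_pos: [0.504, -0.1839, 0.2068]
orientation: [-179.9, 0.3, -177.7]
force: [0.9, 0.1, -1.2]
opening: 0.0351
gripper_force: 0.0
clock: 47.2
tool_pos: [0.5026, -0.181, 0.106]
orientation: [-180.0, -0.0, -177.6]
force: [0.3, 0.8, 0.2]
opening: 0.0351
gripper_force: 0.0
t47.2 shift [ 0.027 -0.022  0.46 ] rot [-0.0002 -0.0006 -0.0007]
t47.2 shift [ 0.026 -0.022  0.79 ] rot [-0.0002 -0.0006 -0.0007]
```

```bash
python3 -m creep '[{"grip":0.6,"delta_pos":[0.03,-0.02,0.2],"rotation":[0,0,0]},{"grip":0.6,"delta_pos":[0.03,-0.02,0.35],"rotation":[0,0,0]},{"grip":0.6,"delta_pos":[0.03,-0.02,0.5],"rotation":[0,0,0]},{"grip":0.6,"delta_pos":[0.03,-0.02,0.6],"rotation":[0,0,0]},{"grip":0.6,"delta_pos":[0.03,-0.02,0.6],"rotation":[0,0,0]}]'
python3 -m creep '[{"grip":0.6,"delta_pos":[0,0,0.06],"rotation":[0,0,0]},{"grip":0.6,"delta_pos":[0,0,0.12],"rotation":[0,0,0]},{"grip":0.6,"delta_pos":[0,0,0.17],"rotation":[0,0,0]},{"grip":0.6,"delta_pos":[0,0,0.19],"rotation":[0,0,0]},{"grip":0.6,"delta_pos":[0,0,0.19],"rotation":[0,0,0]}]'
python3 - <<'E'
from h import *
go([.500,-.1834,.027],-177.5)
E
```

```text
clock: 47.7
tool_pos: [0.4998, -0.1831, 0.0459]
orientation: [-180.0, 0.0, -177.6]
force: [-0.9, -0.4, -0.7]
opening: 0.0355
gripper_force: 0.0
clock: 48.2
tool_pos: [0.4992, -0.1832, 0.0262]
orientation: [180.0, -0.0, -177.6]
force: [0.1, 0.0, 0.3]
opening: 0.0352
gripper_force: 0.0
t48.2 shift [-0.008 -0.003 -0.008] rot [ 0.     -0.0004 -0.001 ]
```

```bash
python3 -m creep '[{"grip":1,"delta_pos":[0,0,0],"rotation":[0,0,0]},{"grip":1,"delta_pos":[0,0,0],"rotation":[0,0,0]},{"grip":1,"delta_pos":[0,0,0],"rotation":[0,0,0]},{"grip":1,"delta_pos":[0,0,0],"rotation":[0,0,0]},{"grip":1,"delta_pos":[0,0,0],"rotation":[0,0,0]}]'
python3 -m creep '[{"grip":1,"delta_pos":[0,0,0],"rotation":[0,0,0]},{"grip":1,"delta_pos":[0,0,-0.15],"rotation":[0,0,0]},{"grip":1,"delta_pos":[0,0,-0.4],"rotation":[0,0,0]},{"grip":1,"delta_pos":[0,0,-0.7],"rotation":[0,0,0]},{"grip":1,"delta_pos":[0,0,-1],"rotation":[0,0,0]}]'
python3 -m creep '[{"grip":1,"delta_pos":[0,0.1,-0.2],"rotation":[0,0,0]},{"grip":1,"delta_pos":[0,0.2,-0.4],"rotation":[0,0,0]},{"grip":1,"delta_pos":[0,0.3,-0.6],"rotation":[0,0,0]},{"grip":1,"delta_pos":[0,0.4,-0.8],"rotation":[0,0,0]},{"grip":1,"delta_pos":[0,0.5,-1],"rotation":[0,0,0]}]'
python3 -m creep '[{"grip":1,"delta_pos":[0,0.1,-0.2],"rotation":[0,0,0]},{"grip":1,"delta_pos":[0,0.2,-0.4],"rotation":[0,0,0.02]},{"grip":1,"delta_pos":[0,0.3,-0.6],"rotation":[0,0,0.043]},{"grip":1,"delta_pos":[0,0.4,-0.8],"rotation":[0,0,0.043]},{"grip":1,"delta_pos":[0,0.55,-1],"rotation":[0,0,0.043]}]'
python3 - <<'E'
from h import *
go([.5738,-.077,.3245],178.5)
E
```

```text
clock: 48.7
tool_pos: [0.4996, -0.1832, 0.0267]
orientation: [-180.0, 0.0, -177.6]
force: [1.1, -0.2, 1.7]
opening: 0.0179
gripper_force: 30.0
clock: 49.2
tool_pos: [0.4987, -0.183, 0.127]
orientation: [180.0, -0.1, -177.6]
force: [1.3, 0.7, -1.6]
opening: 0.0173
gripper_force: 30.0
clock: 49.7
tool_pos: [0.4967, -0.1327, 0.2269]
orientation: [180.0, -0.1, -177.6]
force: [-0.1, -0.2, -3.0]
opening: 0.0181
gripper_force: 30.0
clock: 50.2
tool_pos: [0.4944, -0.078, 0.3268]
orientation: [180.0, -0.1, 178.5]
force: [0.9, -0.6, -2.0]
opening: 0.0171
gripper_force: 30.0
t50.2 shift [-0.794  0.03   0.022] rot [ 0.0002 -0.0007  0.    ]
```

```bash
python3 -m creep '[{"grip":1,"delta_pos":[-0.2,0.03,0],"rotation":[0,0,0]},{"grip":1,"delta_pos":[-0.45,0.03,0],"rotation":[0,0,0]},{"grip":1,"delta_pos":[-0.65,0.03,0],"rotation":[0,0,0]},{"grip":1,"delta_pos":[-0.8,0.03,0],"rotation":[0,0,0]},{"grip":1,"delta_pos":[-0.8,0.03,0],"rotation":[0,0,0]}]'
python3 -m creep '[{"grip":1,"delta_pos":[0,0,0],"rotation":[0,0,0]},{"grip":1,"delta_pos":[0,0,0],"rotation":[0,0,0]}]'
python3 - <<'E'
from h import *
go([.5738,-.077,.285],178.5)
E
```

```text
clock: 50.7
tool_pos: [0.576, -0.0771, 0.3249]
orientation: [-180.0, -0.1, 178.5]
force: [0.2, 0.3, -2.4]
opening: 0.0175
gripper_force: 30.0
clock: 50.9
tool_pos: [0.5743, -0.0773, 0.3263]
orientation: [180.0, -0.0, 178.5]
force: [-0.5, -0.2, -2.1]
opening: 0.0173
gripper_force: 30.0
t50.9 shift [0.005 0.003 0.413] rot [ 0.0001 -0.0004  0.0004]
```

```bash
python3 -m creep '[{"grip":1,"delta_pos":[0,0,0.1],"rotation":[0,0,0]},{"grip":1,"delta_pos":[0,0,0.18],"rotation":[0,0,0]},{"grip":1,"delta_pos":[0,0,0.25],"rotation":[0,0,0]},{"grip":1,"delta_pos":[0,0,0.25],"rotation":[0,0,0]}]'
python3 -m creep '[{"grip":1,"delta_pos":[0,0,0.06],"rotation":[0,0,0]},{"grip":1,"delta_pos":[0,0,0.12],"rotation":[0,0,0]},{"grip":1,"delta_pos":[0,0,0.17],"rotation":[0,0,0]},{"grip":1,"delta_pos":[0,0,0.17],"rotation":[0,0,0]}]'
python3 -m creep '[{"grip":1,"delta_pos":[0.06,0,0],"rotation":[0,0,0]},{"grip":1,"delta_pos":[0.11,0,0],"rotation":[0,0,0]},{"grip":1,"delta_pos":[0.14,0,0],"rotation":[0,0,0]}]'
python3 -m creep '[{"grip":1,"delta_pos":[-0.07,0,0],"rotation":[0,0,0]},{"grip":1,"delta_pos":[-0.14,0,0],"rotation":[0,0,0]},{"grip":1,"delta_pos":[-0.14,0,0],"rotation":[0,0,0]}]'
```

```text
clock: 51.3
tool_pos: [0.5742, -0.0772, 0.3]
orientation: [-180.0, -0.1, 178.5]
force: [0.3, 0.1, -1.8]
opening: 0.0178
gripper_force: 30.0
clock: 51.7
tool_pos: [0.5747, -0.0772, 0.2836]
orientation: [-180.0, -0.1, 178.5]
force: [0.3, -0.5, -2.7]
opening: 0.0174
gripper_force: 30.0
clock: 52.0
tool_pos: [0.5646, -0.0766, 0.2864]
orientation: [180.0, 0.6, 178.6]
force: [18.2, -1.2, -6.6]
opening: 0.0178
gripper_force: 30.0
clock: 52.3
tool_pos: [0.5754, -0.0773, 0.2843]
orientation: [-180.0, -0.0, 178.5]
force: [-1.3, -0.4, -2.5]
opening: 0.0173
gripper_force: 30.0
```

```bash
python3 -m creep '[{"grip":0.6,"delta_pos":[0,0,0],"rotation":[0,0,0]},{"grip":0.6,"delta_pos":[0,0,0],"rotation":[0,0,0]},{"grip":0.6,"delta_pos":[0,0,0],"rotation":[0,0,0]},{"grip":0.6,"delta_pos":[0,0,0],"rotation":[0,0,0]},{"grip":0.6,"delta_pos":[0,0,0],"rotation":[0,0,0]}]'
python3 -m creep '[{"grip":0.6,"delta_pos":[0,0,-0.2],"rotation":[0,0,0]},{"grip":0.6,"delta_pos":[0.4,0,-0.2],"rotation":[0,0,0]},{"grip":0.6,"delta_pos":[0.9,0,-0.2],"rotation":[0,0,0]}]'
python3 -m creep '[{"grip":0.5,"delta_pos":[0,-0.5,0],"rotation":[0,0,0]},{"grip":0.5,"delta_pos":[0.1,-1,0],"rotation":[0,0,0]},{"grip":0.5,"delta_pos":[0.1,-1,0],"rotation":[0,0,0]}]'
python3 -m creep '[{"grip":0.5,"delta_pos":[0,-0.5,0],"rotation":[0,0,0]},{"grip":0.5,"delta_pos":[0.1,-1,0],"rotation":[0,0,0]},{"grip":0.5,"delta_pos":[0.1,-1,0],"rotation":[0,0,0]}]'
python3 -m creep '[{"grip":0.5,"delta_pos":[0,-0.5,0],"rotation":[0,0,0]},{"grip":0.5,"delta_pos":[0.1,-1,0],"rotation":[0,0,0]},{"grip":0.5,"delta_pos":[0.1,-1,0],"rotation":[0,0,0]}]'
python3 - <<'E'
from h import *
a=shot("top"); b=shot("side")
def c(s,x,y,w,h): return cv2.resize(s["color"][y:y+h,x:x+w,::-1],(400,400),interpolation=cv2.INTER_CUBIC)
cv2.imwrite("pics/all.png",np.hstack([c(a,260,140,140,140),c(b,260,140,130,130)]))
E
```

```text
clock: 52.8
tool_pos: [0.575, -0.0773, 0.2848]
orientation: [180.0, 0.0, 178.5]
force: [-0.0, 0.2, -0.9]
opening: 0.0345
gripper_force: 0.0
clock: 53.1
tool_pos: [0.4853, -0.0749, 0.3039]
orientation: [-180.0, -0.1, 178.5]
force: [0.3, 0.1, 1.1]
opening: 0.0349
gripper_force: 0.0
clock: 53.4
tool_pos: [0.471, -0.1781, 0.3051]
orientation: [-180.0, 0.0, 178.4]
force: [-0.4, 0.4, 0.0]
opening: 0.0433
gripper_force: 0.0
clock: 53.7
tool_pos: [0.4588, -0.2783, 0.3042]
orientation: [-180.0, -0.1, 178.3]
force: [-0.5, 0.4, -0.7]
opening: 0.0439
gripper_force: 0.0
clock: 54.0
tool_pos: [0.4463, -0.3778, 0.3037]
orientation: [-180.0, -0.1, 178.3]
force: [0.2, -0.5, -0.6]
opening: 0.0442
gripper_force: 0.0
```

View pics/all.png

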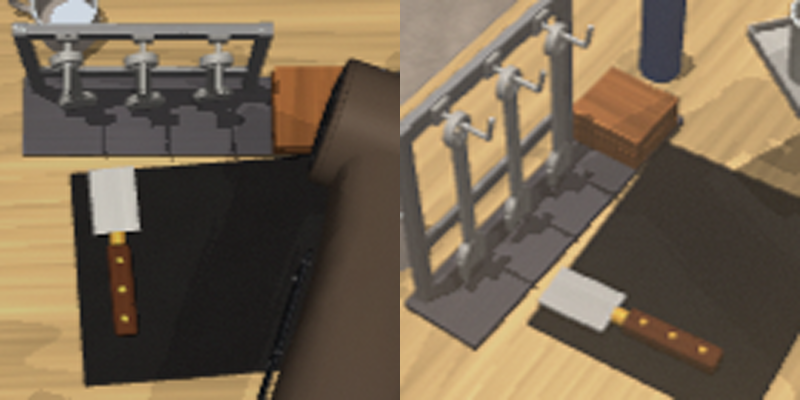

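```bash
cat > sc.py <<'E'
from h import *
def scraper(verbose=True):
    T=shot("top");S=shot("side")
    m=cv2.inRange(T["hsv"],(0,0,120),(180,60,255)); z=np.zeros_like(m); z[197:225,286:312]=m[197:225,286:312]
    c=max(cv2.findContours(z,0,cv2.CHAIN_APPROX_NONE)[0],key=cv2.contourArea); r=cv2.minAreaRect(c)
    B=np.array([onz(T,p,.0145)[:2] for p in cv2.boxPoints(r)])
    h=cv2.inRange(T["hsv"],(0,110,50),(16,255,200)); z=np.zeros_like(h); z[218:262,290:315]=h[218:262,290:315]
    q=np.argwhere(z)[:,::-1].astype(float); P=np.array([onz(T,p,.02)[:2] for p in q])
    mu=P.mean(0); d=np.linalg.svd(P-mu,full_matrices=False)[2][0]; d*=np.sign(d[0]); a=(P-mu)@d
    print("blade corners",B.round(4).tolist(),"centre",B.mean(0).round(4)); print("handle n",len(P),"mean",mu.round(4),"len",np.ptp(a).round(4),"az pca",np.degrees(np.arctan2(*d[::-1])).round(2))
    v=B.mean(0)-mu; print("az blade-handle",np.degrees(np.arctan2(v[1],v[0])).round(2),"dist",np.linalg.norm(v).round(4))
    t=lambda x,y:(260+(x+.5)/2.857-.5,140+(y+.5)/2.857-.5); u=lambda x,y:(260+(x-400+.5)/3.077-.5,140+(y+.5)/3.077-.5)
    for a,b in(((111,170),(553,284)),((126,333),(718,364))): print("tri",*tri(T,t(*a),S,u(*b)))
    # wooden block in top view (visible part)/side
    for n,c,z in(("front-left top",(574,117),.057),("front-right top",(640,148),.057),("back right",(679,103),.057),("front-left-bot",(573,138),.01),("front-right bot",(637,166),.01)): print(n,onz(S,u(*c),z).round(4))
scraper()
E
python3 sc.py
```

```text
blade corners [[0.6199, 0.0679], [0.6236, 0.0122], [0.5449, 0.0071], [0.5413, 0.0622]] centre [0.5824 0.0374]
handle n 241 mean [0.4728 0.0298] len 0.1072 az pca 4.31
az blade-handle 3.93 dist 0.1099
tri [0.61983076 0.04001412 0.01469465] 0.0017027134068256908
tri [0.42065811 0.02591167 0.0091737 ] 0.00010216671086116431
front-left top [ 0.7231 -0.1521  0.057 ]
front-right top [ 0.6307 -0.153   0.057 ]
back right [ 0.6313 -0.2433  0.057 ]
front-left-bot [ 0.7301 -0.16    0.01  ]
front-right bot [ 0.6399 -0.1645  0.01  ]
```

Run:
```python
from h import *
import pickle
T,S=pickle.load(open("ts.pkl","rb"))
print("cams",(-T["R"].T@T["t"]).round(3),(-S["R"].T@S["t"]).round(3))
for s,n,seed,roi in((T,"T",(369,176),(350,155,45,45)),(S,"S",(333,172),(305,155,60,50))):
    x,y,w,h=roi; H=s["hsv"]; print(n,"seed",H[seed[1],seed[0]])
    m=cv2.inRange(H,(4,100,40),(15,255,255)); z=np.zeros_like(m); z[y:y+h,x:x+w]=m[y:y+h,x:x+w]
    c=max(cv2.findContours(z,0,cv2.CHAIN_APPROX_NONE)[0],key=cv2.contourArea); print(cv2.contourArea(c),cv2.boundingRect(c))
    ap=cv2.approxPolyDP(cv2.convexHull(c),1.5,True)[:,0]; print([(p.tolist(),onz(s,p,.057).round(4).tolist()) for p in ap])
    g=s["color"].mean(2).astype(int)
    if n=="S": print(g[172:200,318:348])
    else: print(g[174:200:1,355:386:2])
print("pred slot mid S",proj(S,[.629,-.205,.036]),proj(S,[.629,-.173,.036]),proj(S,[.629,-.237,.036])," T",proj(T,[.629,-.205,.036]))
```

```text
cams [0.33  0.002 1.635] [0.167 0.667 1.046]
T seed [ 13 168 152]
815.5 (355, 163, 29, 31)
[([382, 163], [0.7313, -0.253, 0.057]), ([383, 190], [0.636, -0.2513, 0.057]), ([381, 193], [0.6257, -0.2439, 0.057]), ([356, 193], [0.6279, -0.1583, 0.057]), ([356, 163], [0.7336, -0.1629, 0.057])]
[[ 55 107 104 105  94  91  96 100 101  99 100 107  97  91  85  94]
 [ 53 105 103 105  94  91  97  98 101 100  99 106  99  91  87  93]
 [ 55 106 103 105  93  92  97  99  99 100  99 105  99  92  87  91]
 [ 53 106 103 103  93  92  97 100 100  99  98 106  98  91  90  93]
 [ 53 107 103 103  94  92  95 100 100 100  98 106  98  91  90  93]
 [ 53 106 103 104  93  92  96  99 100 100  98 105  97  91 103  94]
 [ 53 106 102 104  92  92  96 100 101 100  99 106  97  90  93  89]
 [ 52 106 102 104  92  91  95  99 100 100  99 105  98  91  94  89]
 [ 50 106 102 103  93  92  95  99 100  99 100 105  98  92  95  85]
 [ 49 105 103 102  93  93  95  99  99  99  99 105  98  91  96  84]
 [ 52 104 102 101  93  93  96 100 100 100 100 104  97  91  98  84]
 [ 51 106 102 103  93  93  96  99 100  99 100 103  95  91  95  86]
 [ 43 
[... 4150 characters left out ...]
2 102 102 102 103
   82  77  79  66  59  61  60  62  62  64  60  55]
 [ 96 105 104 101 101 102 102 102 101 102 101 101 102 101 102 101 105  87
   74  82  73  59  62  60  61  62  61  60  59  71]
 [ 76  77  94 102 102 102 101 101 101 101 100 102 103 100 102 104  87  72
  128 103  60  62  61  61  59  62  61  62  60  91]
 [ 81  70  75  96 101 101 102 102 103 102 101 102 102 103 105  90  75 122
  111  71  59  60  63  61  63  60  60  61  57  74]
 [ 98  97  80  75  77  96 102 100 102 102 102 100 102 105  92  70 154 136
   76  59  60  61  62  61  61  62  61  61  60  61]]
pred slot mid S [345.23797139 183.41648561] [340.71077476 188.61062664] [349.65039455 178.35402642]  T [368.87959407 193.48144628]
```

Run:
```python
from h import *
import pickle
T,S=pickle.load(open("ts.pkl","rb"))
C=T["color"].astype(int)
for r in(170,176,182,188): print(r,C[r,353:359].tolist(),C[r,380:387].tolist())
g=C.mean(2).astype(int)
for r in(190,191,192,193,194): print(r,g[r,354:386])
# slot in the side view: colours along front-face line
for z in(.048,.045,.042,.039,.036,.033,.030,.027,.022):
    print(z,[int(cv2.remap(S["color"],np.float32([[q[0]]]),np.float32([[q[1]]]),cv2.INTER_LINEAR).mean()) for y in np.arange(-.160,-.252,-.006) for q in[proj(S,[.630,y,z])]])
```

```text
170 [[86, 81, 83], [77, 71, 71], [62, 38, 21], [93, 57, 31], [123, 76, 42], [160, 99, 54]] [[147, 92, 50], [139, 85, 47], [130, 83, 51], [82, 68, 63], [89, 84, 85], [118, 105, 91], [180, 150, 103]]
176 [[50, 48, 50], [46, 40, 39], [82, 52, 31], [141, 88, 49], [164, 101, 55], [159, 98, 54]] [[142, 88, 50], [140, 87, 49], [135, 87, 53], [106, 84, 73], [89, 84, 87], [100, 90, 84], [145, 121, 88]]
182 [[87, 82, 83], [81, 74, 73], [73, 48, 31], [122, 76, 41], [162, 102, 56], [157, 98, 53]] [[140, 87, 47], [141, 88, 49], [141, 90, 53], [126, 90, 69], [88, 83, 86], [88, 83, 84], [123, 105, 84]]
188 [[85, 82, 84], [78, 73, 73], [60, 43, 29], [103, 64, 34], [161, 100, 54], [154, 96, 52]] [[141, 89, 49], [141, 88, 49], [146, 91, 51], [145, 98, 68], [90, 84, 87], [96, 90, 94], [138, 121, 105]]
190 [ 79  52  67 104  99 100 101  98  94  93  91  94  93  95  98  98 103 101
  94  98  99  99  98 102 101  96  92  91  95 102  88  88]
191 [78 52 45 62 60 58 60 59 59 56 55 56 55 57 57 57 59 57 55 58 58 59 56 57
 58 55 55 53 57 75 87 88]
192 [79 51 34 43 36 43 60 70 69 68 69 67 67 70 68 69 66 66 65 67 66 
[... 195 characters left out ...]
8 21 22 37 58 59 62
 61 61 61 61 63 63 63 62]
0.048 [69, 71, 72, 79, 81, 83, 79, 76, 73, 72, 68, 65, 62, 111, 151, 169]
0.045 [67, 70, 70, 72, 78, 80, 79, 76, 74, 72, 69, 66, 66, 106, 150, 170]
0.042 [68, 69, 69, 70, 73, 73, 73, 74, 72, 71, 70, 67, 75, 95, 149, 171]
0.039 [68, 69, 69, 67, 69, 69, 70, 71, 70, 69, 69, 67, 71, 92, 136, 173]
0.036 [71, 70, 69, 68, 69, 68, 68, 68, 68, 66, 67, 66, 67, 91, 123, 170]
0.033 [72, 71, 69, 69, 69, 68, 66, 67, 66, 65, 67, 67, 67, 84, 109, 156]
0.03 [69, 72, 69, 69, 68, 68, 64, 66, 65, 64, 67, 67, 66, 77, 100, 136]
0.027 [69, 71, 68, 68, 67, 66, 64, 64, 65, 64, 62, 66, 65, 69, 93, 113]
0.022 [70, 67, 66, 64, 63, 63, 62, 60, 63, 64, 66, 64, 66, 68, 73, 82]
```

```bash
python3 -m creep '[{"grip":0.5,"delta_pos":[-0.1,0.5,0],"rotation":[0,0,-0.063]},{"grip":0.5,"delta_pos":[-0.2,1,0],"rotation":[0,0,-0.063]},{"grip":0.5,"delta_pos":[-0.2,1,0],"rotation":[0,0,-0.063]}]'
python3 -m creep '[{"grip":0.5,"delta_pos":[-0.1,0.5,0],"rotation":[0,0,0]},{"grip":0.5,"delta_pos":[-0.2,1,0],"rotation":[0,0,0]},{"grip":0.5,"delta_pos":[-0.2,1,0],"rotation":[0,0,0]}]'
python3 -m creep '[{"grip":0.5,"delta_pos":[0,0.5,0],"rotation":[0,0,0]},{"grip":0.5,"delta_pos":[0,1,0],"rotation":[0,0,0]},{"grip":0.5,"delta_pos":[0,1,0],"rotation":[0,0,0]}]'
python3 -m creep '[{"grip":0.5,"delta_pos":[0,0.5,0.3],"rotation":[0,0,0]},{"grip":0.5,"delta_pos":[0,1,0.6],"rotation":[0,0,0]},{"grip":0.5,"delta_pos":[0,1,1],"rotation":[0,0,0]},{"grip":0.5,"delta_pos":[0,1,1],"rotation":[0,0,0]}]'
python3 - <<'E'
from h import *
go([.4828,.0305,.06],-176.05)
T=shot("top"); m=cv2.inRange(T["hsv"],(0,0,120),(180,60,255)); z=np.zeros_like(m); z[197:225,286:312]=m[197:225,286:312]
c=max(cv2.findContours(z,0,cv2.CHAIN_APPROX_NONE)[0],key=cv2.contourArea); print(cv2.boundingRect(c))
E
```

```text
clock: 54.5
tool_pos: [0.4712, -0.2694, 0.3054]
orientation: [180.0, 0.1, -175.5]
force: [0.5, 0.0, 0.1]
opening: 0.0437
gripper_force: 0.0
clock: 54.8
tool_pos: [0.4832, -0.1683, 0.3053]
orientation: [180.0, 0.1, -175.4]
force: [0.4, 0.5, 1.1]
opening: 0.0439
gripper_force: 0.0
clock: 55.1
tool_pos: [0.4749, -0.0687, 0.3053]
orientation: [179.9, 0.1, -175.4]
force: [0.4, -1.1, 0.1]
opening: 0.0439
gripper_force: 0.0
clock: 55.5
tool_pos: [0.4644, 0.027, 0.1999]
orientation: [-179.9, -0.4, -175.6]
force: [0.5, -0.6, 0.2]
opening: 0.0437
gripper_force: 0.0
t55.5 shift [-0.197  0.022  1.398] rot [-0.0008 -0.0049  0.0047]
(304, 198, 3, 2)
```

```bash
python3 -m creep '[{"grip":0.5,"delta_pos":[-0.1,0.02,0.3],"rotation":[0,0,0.005]},{"grip":0.5,"delta_pos":[-0.2,0.02,0.6],"rotation":[0,0,0.005]},{"grip":0.5,"delta_pos":[-0.2,0.02,0.9],"rotation":[0,0,0.005]},{"grip":0.5,"delta_pos":[-0.2,0.02,1],"rotation":[0,0,0.005]}]'
python3 -m creep '[{"grip":0.5,"delta_pos":[0,0,0.2],"rotation":[0,0,0]},{"grip":0.5,"delta_pos":[0,0,0.4],"rotation":[0,0,0]},{"grip":0.5,"delta_pos":[0,0,0.4],"rotation":[0,0,0]},{"grip":0.5,"delta_pos":[0,0,0.4],"rotation":[0,0,0]}]'
python3 - <<'E'
from h import *
go([.4828,.0305,.027],-176.05)
S=shot("side"); m=cv2.inRange(S["hsv"],(0,0,150),(180,60,255)); z=np.zeros_like(m); z[222:255,300:340]=m[222:255,300:340]
c=max(cv2.findContours(z,0,cv2.CHAIN_APPROX_NONE)[0],key=cv2.contourArea); print(cv2.boundingRect(c),cv2.contourArea(c))
import pickle; _,S0=pickle.load(open("ts.pkl","rb")); m=cv2.inRange(S0["hsv"],(0,0,150),(180,60,255)); z=np.zeros_like(m); z[222:255,300:340]=m[222:255,300:340]
c=max(cv2.findContours(z,0,cv2.CHAIN_APPROX_NONE)[0],key=cv2.contourArea); print(cv2.boundingRect(c),cv2.contourArea(c))
E
```

```text
clock: 55.95
tool_pos: [0.4878, 0.0287, 0.1038]
orientation: [-180.0, -0.1, -176.3]
force: [-0.6, -0.5, -0.1]
opening: 0.0439
gripper_force: 0.0
clock: 56.35
tool_pos: [0.4887, 0.0295, 0.0661]
orientation: [180.0, 0.1, -176.2]
force: [-0.4, 0.0, 0.2]
opening: 0.044
gripper_force: 0.0
t56.4 shift [0.059 0.014 0.391] rot [ 0.      0.0009 -0.0019]
(305, 227, 17, 18) 151.5
(305, 227, 28, 20) 281.5
```

```bash
python3 -m creep '[{"grip":0.5,"delta_pos":[0.04,0.01,0.12],"rotation":[0,0,0]},{"grip":0.5,"delta_pos":[0.04,0.01,0.24],"rotation":[0,0,0]},{"grip":0.5,"delta_pos":[0.04,0.01,0.33],"rotation":[0,0,0]},{"grip":0.5,"delta_pos":[0.04,0.01,0.39],"rotation":[0,0,0]},{"grip":0.5,"delta_pos":[0.04,0.01,0.39],"rotation":[0,0,0]}]'
python3 -m creep '[{"grip":1,"delta_pos":[0,0,0],"rotation":[0,0,0]},{"grip":1,"delta_pos":[0,0,0],"rotation":[0,0,0]},{"grip":1,"delta_pos":[0,0,0],"rotation":[0,0,0]},{"grip":1,"delta_pos":[0,0,0],"rotation":[0,0,0]},{"grip":1,"delta_pos":[0,0,0],"rotation":[0,0,0]}]'
python3 -m creep '[{"grip":1,"delta_pos":[0,0,0],"rotation":[0,0,0]},{"grip":1,"delta_pos":[0,0,0],"rotation":[0,0,0]}]'
python3 - <<'E'
from h import *
o=ctrl.get_obs();print(o["tool_pos"],o["orientation"],o["opening"])
E
python3 -m creep '[{"grip":1,"delta_pos":[0,0,-0.1],"rotation":[0,0,0]},{"grip":1,"delta_pos":[0,0,-0.25],"rotation":[0,0,0]},{"grip":1,"delta_pos":[0,0,-0.4],"rotation":[0,0,0]},{"grip":1,"delta_pos":[0,0,-0.6],"rotation":[0,0,0]},{"grip":1,"delta_pos":[0,0,-0.8],"rotation":[0,0,0]}]'
```

```text
clock: 56.9
tool_pos: [0.484, 0.0303, 0.0257]
orientation: [-180.0, 0.0, -176.2]
force: [0.5, 0.9, 0.8]
opening: 0.0437
gripper_force: 0.0
clock: 57.4
tool_pos: [0.4839, 0.0303, 0.0259]
orientation: [180.0, 0.0, -176.2]
force: [-1.0, 0.3, 5.1]
opening: 0.0273
gripper_force: 30.0
clock: 57.6
tool_pos: [0.4838, 0.0303, 0.0259]
orientation: [180.0, 0.0, -176.2]
force: [-1.4, 0.3, 6.2]
opening: 0.0277
gripper_force: 30.0
[0.48384658 0.03025632 0.02588841] [ 1.79994654e+02  2.65582772e-02 -1.76231252e+02] 0.027651001435339228
clock: 58.1
tool_pos: [0.4831, 0.03, 0.1064]
orientation: [-180.0, -0.1, -176.2]
force: [0.2, 0.5, -1.3]
opening: 0.0277
gripper_force: 30.0
```

```bash
python3 -m creep '[{"grip":1,"delta_pos":[0.2,0,0],"rotation":[0,0,0]},{"grip":1,"delta_pos":[0.3,-0.2,0],"rotation":[0,0,0.03]},{"grip":1,"delta_pos":[0.3,-0.45,0],"rotation":[0,0,0.059]},{"grip":1,"delta_pos":[0.3,-0.7,0],"rotation":[0,0,0.059]},{"grip":1,"delta_pos":[0.3,-0.95,0],"rotation":[0,0,0.059]}]'
python3 -m creep '[{"grip":1,"delta_pos":[0,-0.3,0],"rotation":[0,0,0]},{"grip":1,"delta_pos":[-0.1,-0.6,0],"rotation":[0,0,0]},{"grip":1,"delta_pos":[-0.2,-0.9,0],"rotation":[0,0,0]}]'
python3 - <<'E'
from h import *
go([.482,-.2005,.106],178.5)
E
```

```text
clock: 58.6
tool_pos: [0.4596, -0.0674, 0.106]
orientation: [180.0, 0.0, 178.5]
force: [-0.3, 0.3, -1.7]
opening: 0.0275
gripper_force: 30.0
clock: 58.9
tool_pos: [0.4772, -0.1582, 0.106]
orientation: [180.0, -0.0, 178.5]
force: [0.7, 0.9, -0.7]
opening: 0.028
gripper_force: 30.0
t58.9 shift [-0.059 -0.421  0.   ] rot [ 0.0001 -0.0001 -0.0004]
```

```bash
python3 -m creep '[{"grip":1,"delta_pos":[-0.03,-0.2,0],"rotation":[0,0,0]},{"grip":1,"delta_pos":[-0.05,-0.42,0],"rotation":[0,0,0]},{"grip":1,"delta_pos":[-0.05,-0.42,0.15],"rotation":[0,0,0]},{"grip":1,"delta_pos":[-0.05,-0.42,0.3],"rotation":[0,0,0]},{"grip":1,"delta_pos":[-0.05,-0.42,0.4],"rotation":[0,0,0]}]'
python3 -m creep '[{"grip":1,"delta_pos":[0,0,0.1],"rotation":[0,0,0]},{"grip":1,"delta_pos":[0,0,0.17],"rotation":[0,0,0]},{"grip":1,"delta_pos":[0,0,0.17],"rotation":[0,0,0]},{"grip":1,"delta_pos":[0,0,0.17],"rotation":[0,0,0]}]'
python3 - <<'E'
from h import *
go([.482,-.2005,.0489],178.5)
T=shot("top"); S=shot("side"); g=T["color"].mean(2).astype(int)
print("pred tip T",proj(T,[.621,-.2045,.036]),"S",proj(S,[.621,-.2045,.036]))
for r in range(188,214,2): print(r,g[r,350:390])
E
```

```text
clock: 59.4
tool_pos: [0.4806, -0.1994, 0.0648]
orientation: [180.0, -0.1, 178.4]
force: [-0.3, -0.8, -1.3]
opening: 0.0277
gripper_force: 30.0
clock: 59.8
tool_pos: [0.4816, -0.1991, 0.0487]
orientation: [-180.0, -0.0, 178.5]
force: [-0.3, 0.7, -1.5]
opening: 0.0277
gripper_force: 30.0
t59.8 shift [-0.005 -0.014 -0.002] rot [-0.0001 -0.     -0.0002]
pred tip T [368.84764749 195.75308275] S [347.01829877 184.36709564]
188 [ 76  77  76  76  68  41  61  97  92  93  93  91  88  85  84  85  86  87
  90  91  97  93  86  91  92  91  90  95  95  89  85  85  88  94  79  85
 111 135 135 136]
190 [ 79  79  79  78  73  47  62  96  91  92  93  90  87  84  84  87  85  87
  89  89  95  91  86  90  93  91  90  94  94  87  84  82  88  94  80  80
 105 145 145 145]
192 [ 79  78  79  78  71  45  31  38  31  38  54  64  63  63  61  61  62  64
  62  63  61  59  60  60  58  56  53  51  36  33  33  35  46  72  80  81
 108 151 150 151]
194 [ 58  58  55  56  57  56  53  54  54  54  54  48  33  30  12  17  17  17
  15  14  16  17  19  19  34  52  53  56  55  56  55  56  59  57  57  57
  91 143 145 146]
196 [ 
[... 641 characters left out ...]
58  64
  70  71  73  73]
204 [ 28  28  29  27  24  25  23  26  25  24  68 126 151 151 153 152 150 149
 150 148 150 152 155 159 171 171 166 149 130  81  69  74  74  67  50  57
  47  45  42  35]
206 [34 34 36 39 48 49 47 40 39 39 41 40 40 40 41 39 41 41 41 40 40 41 40 39
 38 39 42 58 73 67 45 46 44 46 45 47 47 48 62 93]
208 [52 52 50 51 50 51 51 51 52 51 52 52 52 52 51 52 51 51 51 51 51 51 52 50
 49 58 74 69 50 44 44 48 48 49 47 48 48 47 48 47]
210 [59 58 59 58 60 59 59 58 58 58 59 59 59 58 59 57 58 58 58 57 58 57 53 47
 62 69 57 47 63 92 94 57 43 48 49 49 51 52 53 52]
212 [63 64 63 63 61 63 63 63 61 62 62 62 62 62 62 63 62 62 64 63 61 51 44 68
 75 58 47 49 50 51 51 51 51 52 52 53 52 52 52 52]
```

```bash
python3 -m creep '[{"grip":1,"delta_pos":[-0.05,0,0],"rotation":[0,0,0]},{"grip":1,"delta_pos":[-0.1,0,0],"rotation":[0,0,0]},{"grip":1,"delta_pos":[-0.15,0,0],"rotation":[0,0,0]},{"grip":1,"delta_pos":[-0.2,0,0],"rotation":[0,0,0]},{"grip":1,"delta_pos":[-0.2,0,0],"rotation":[0,0,0]}]'
```

```text
clock: 60.4
tool_pos: [0.5023, -0.1998, 0.0486]
orientation: [-180.0, 0.0, 178.5]
force: [0.1, 0.5, -1.6]
opening: 0.0273
gripper_force: 30.0
```

```bash
python3 -m creep '[{"grip":1,"delta_pos":[-0.06,0,0],"rotation":[0,0,0]},{"grip":1,"delta_pos":[-0.12,0,0],"rotation":[0,0,0]},{"grip":1,"delta_pos":[-0.18,0,0],"rotation":[0,0,0]},{"grip":1,"delta_pos":[-0.24,0,0],"rotation":[0,0,0]},{"grip":1,"delta_pos":[-0.24,0,0],"rotation":[0,0,0]}]'
python3 -m creep '[{"grip":1,"delta_pos":[-0.06,0,0],"rotation":[0,0,0]},{"grip":1,"delta_pos":[-0.12,0,0],"rotation":[0,0,0]},{"grip":1,"delta_pos":[-0.18,0,0],"rotation":[0,0,0]},{"grip":1,"delta_pos":[-0.24,0,0],"rotation":[0,0,0]},{"grip":1,"delta_pos":[-0.24,0,0],"rotation":[0,0,0]}]'
```

```text
clock: 60.9
tool_pos: [0.5264, -0.2004, 0.0485]
orientation: [-180.0, 0.0, 178.5]
force: [0.5, 0.7, -1.5]
opening: 0.0279
gripper_force: 30.0
clock: 61.4
tool_pos: [0.5504, -0.2011, 0.0485]
orientation: [-180.0, 0.0, 178.5]
force: [-0.1, 0.7, -1.4]
opening: 0.0279
gripper_force: 30.0
```

Freely sliding in; about 20 mm remain — advance until contact.

```bash
python3 -m creep '[{"grip":1,"delta_pos":[-0.05,0,0],"rotation":[0,0,0]},{"grip":1,"delta_pos":[-0.1,0,0],"rotation":[0,0,0]},{"grip":1,"delta_pos":[-0.15,0,0],"rotation":[0,0,0]},{"grip":1,"delta_pos":[-0.15,0,0],"rotation":[0,0,0]}]'
python3 -m creep '[{"grip":1,"delta_pos":[-0.02,0,0],"rotation":[0,0,0]},{"grip":1,"delta_pos":[-0.04,0,0],"rotation":[0,0,0]},{"grip":1,"delta_pos":[-0.04,0,0],"rotation":[0,0,0]}]'
```

```text
clock: 61.8
tool_pos: [0.5652, -0.2015, 0.0486]
orientation: [-180.0, 0.0, 178.5]
force: [-0.4, -0.1, -1.1]
opening: 0.0277
gripper_force: 30.0
clock: 62.1
tool_pos: [0.5685, -0.2016, 0.0486]
orientation: [-180.0, 0.0, 178.5]
force: [-0.9, -0.8, -1.5]
opening: 0.0275
gripper_force: 30.0
```

```bash
python3 -m creep '[{"grip":1,"delta_pos":[-0.02,0,0],"rotation":[0,0,0]},{"grip":1,"delta_pos":[-0.02,0,0],"rotation":[0,0,0]}]'
```

```text
clock: 62.3
tool_pos: [0.5706, -0.2016, 0.0486]
orientation: [-180.0, 0.0, 178.5]
force: [0.0, 0.6, -1.4]
opening: 0.0279
gripper_force: 30.0
```

```bash
python3 -m creep '[{"grip":1,"delta_pos":[-0.02,0,0],"rotation":[0,0,0]},{"grip":1,"delta_pos":[-0.02,0,0],"rotation":[0,0,0]}]'
python3 -m creep '[{"grip":1,"delta_pos":[-0.02,0,0],"rotation":[0,0,0]},{"grip":1,"delta_pos":[-0.02,0,0],"rotation":[0,0,0]}]'
```

```text
clock: 62.5
tool_pos: [0.5726, -0.2017, 0.0486]
orientation: [-180.0, 0.0, 178.5]
force: [-0.4, -0.4, -0.3]
opening: 0.0276
gripper_force: 30.0
clock: 62.7
tool_pos: [0.5746, -0.2017, 0.0486]
orientation: [-180.0, 0.0, 178.5]
force: [-0.4, -0.3, -2.3]
opening: 0.0277
gripper_force: 30.0
```

```bash
python3 -m creep '[{"grip":1,"delta_pos":[-0.02,0,0],"rotation":[0,0,0]},{"grip":1,"delta_pos":[-0.02,0,0],"rotation":[0,0,0]}]'
python3 -m creep '[{"grip":1,"delta_pos":[-0.02,0,0],"rotation":[0,0,0]},{"grip":1,"delta_pos":[-0.02,0,0],"rotation":[0,0,0]}]'
```

```text
clock: 62.9
tool_pos: [0.5754, -0.2017, 0.0482]
orientation: [180.0, -0.1, 178.4]
force: [-3.1, -0.1, -1.0]
opening: 0.0276
gripper_force: 30.0
clock: 63.1
tool_pos: [0.5754, -0.2018, 0.0478]
orientation: [180.0, -0.3, 178.4]
force: [-8.5, 1.3, 2.2]
opening: 0.0279
gripper_force: 30.0
```

```bash
python3 -m creep '[{"grip":0.5,"delta_pos":[0,0,0],"rotation":[0,0,0]},{"grip":0.5,"delta_pos":[0,0,0],"rotation":[0,0,0]},{"grip":0.5,"delta_pos":[0,0,0],"rotation":[0,0,0]},{"grip":0.5,"delta_pos":[0,0,0],"rotation":[0,0,0]},{"grip":0.5,"delta_pos":[0,0,0],"rotation":[0,0,0]}]'
python3 -m creep '[{"grip":0.5,"delta_pos":[0,0,-0.3],"rotation":[0,0,0]},{"grip":0.5,"delta_pos":[0,0,-0.6],"rotation":[0,0,0]},{"grip":0.5,"delta_pos":[0,0,-1],"rotation":[0,0,0]}]'
python3 -m creep '[{"grip":0.5,"delta_pos":[0.5,0,-0.3],"rotation":[0,0,0]},{"grip":0.5,"delta_pos":[1,0,-0.6],"rotation":[0,0,0]},{"grip":0.5,"delta_pos":[1,0,-0.8],"rotation":[0,0,0]}]'
python3 -m creep '[{"grip":0.5,"delta_pos":[0,0.5,0],"rotation":[0,0,0]},{"grip":0.5,"delta_pos":[0,1,0],"rotation":[0,0,0]},{"grip":0.5,"delta_pos":[0,1,0],"rotation":[0,0,0]}]'
python3 -m creep '[{"grip":0.5,"delta_pos":[0,0.5,0],"rotation":[0,0,0]},{"grip":0.5,"delta_pos":[0,1,0],"rotation":[0,0,0]},{"grip":0.5,"delta_pos":[0,1,0],"rotation":[0,0,0]}]'
python3 -m creep '[{"grip":0.5,"delta_pos":[0,0.5,0],"rotation":[0,0,0]},{"grip":0.5,"delta_pos":[0,1,0],"rotation":[0,0,0]},{"grip":0.5,"delta_pos":[0,1,0],"rotation":[0,0,0]}]'
python3 - <<'E'
from h import *
T=shot("top"); H=T["hsv"]
h=cv2.inRange(H,(0,110,40),(16,255,200)); z=np.zeros_like(h); z[192:260,340:400]=h[192:260,340:400]
k,l,s,c=cv2.connectedComponentsWithStats(z)
for i in range(1,k):
    if s[i,4]>20: print(s[i],c[i])
y=cv2.inRange(H,(18,130,120),(30,255,255)); z=np.zeros_like(y); z[185:215,355:385]=y[185:215,355:385]; q=np.argwhere(z); print("ferrule",len(q),q.min(0) if len(q) else 0,q.max(0) if len(q) else 0)
print(H[186:212:1,368].tolist())
p=[368,s[1:,4].argmax()]
S=shot("side");print(onz(T,(368,194),.045),onz(T,(368,230),.04))
import pickle; T0,S0=pickle.load(open("ts.pkl","rb"))
E
```

```text
clock: 63.6
tool_pos: [0.5787, -0.2018, 0.0487]
orientation: [-180.0, 0.0, 178.5]
force: [0.2, 0.2, 0.2]
opening: 0.0438
gripper_force: 0.0
clock: 63.9
tool_pos: [0.5774, -0.2017, 0.1483]
orientation: [180.0, -0.2, 178.4]
force: [0.8, 0.1, 0.3]
opening: 0.0441
gripper_force: 0.0
clock: 64.2
tool_pos: [0.4746, -0.1988, 0.2292]
orientation: [179.9, -0.1, 178.4]
force: [2.2, 0.7, 0.9]
opening: 0.0439
gripper_force: 0.0
clock: 64.5
tool_pos: [0.4814, -0.0952, 0.2295]
orientation: [179.9, 0.1, 178.7]
force: [1.0, -0.7, -0.7]
opening: 0.0438
gripper_force: 0.0
clock: 64.8
tool_pos: [0.4843, 0.0049, 0.2289]
orientation: [179.9, 0.1, 178.7]
force: [-0.1, -0.5, -0.4]
opening: 0.044
gripper_force: 0.0
clock: 65.1
tool_pos: [0.4872, 0.1047, 0.2287]
orientation: [180.0, 0.1, 178.7]
force: [-0.7, -0.4, 0.1]
opening: 0.0437
gripper_force: 0.0
[365 197   9  32 249] [368.68273092 212.81927711]
ferrule 27 [193 367] [213 370]
[[13, 167, 148], [13, 168, 147], [13, 169, 148], [13, 167, 148], [13, 169, 146], [13, 164, 87], [18, 90, 110], [22, 168, 204], [23, 166, 204], [22, 169, 204], [21, 169, 202], [10, 176, 74], [10, 173, 90], [10, 175, 86], [10, 173, 87], [14, 172, 98], [21, 164, 149], [20, 165, 136], [11, 176, 87], [10, 174, 88], [10, 177, 88], [11, 174, 88], [11, 170, 90], [11, 174, 88], [11, 175, 89], [12, 177, 91]]
[ 0.62557768 -0.20070991  0.045     ] [ 0.5017552  -0.19532466  0.04      ]
```

Run:
```python
from h import *
import pickle
T=shot("top");S=shot("side"); T0,S0=pickle.load(open("ts.pkl","rb")); Ti=cv2.imread("pics/top0.png")[:,:,::-1]; Si=cv2.imread("pics/side0.png")[:,:,::-1]
g=cv2.cvtColor(T["color"],cv2.COLOR_RGB2GRAY)[180:295,380:480]
c=cv2.HoughCircles(cv2.resize(g,None,fx=4,fy=4,interpolation=cv2.INTER_CUBIC),cv2.HOUGH_GRADIENT,1.5,80,param1=120,param2=40,minRadius=48,maxRadius=68)
if c is not None:
    for x,y,r in c[0][:5]: print("rim",onz(T,(380+x/4,180+y/4),.103).round(3),r/4)
d=lambda a,b,x,y,w,h:(np.abs(a.astype(int)-b)[y:y+h,x:x+w].sum(2)>60).sum()
print("bottle",d(T["color"],Ti,183,163,22,25),"can",d(T["color"],Ti,395,150,28,32),"mug",d(T["color"],Ti,262,130,34,18))
D=np.abs(S["color"].astype(int)-Si).sum(2)>60
print("\n".join("".join("#" if v else "." for v in r) for r in D[140:245:2,260:330]))
```

```text
rim [ 0.534 -0.449  0.103] 13.4625
rim [ 0.412 -0.355  0.103] 13.875
bottle 0 can 0 mug 0
..........................................................###########.
..........................................................########...#
...........................................................###########
...........................................................###########
.................................................#####.....###########
.................................................##........#..########
...............................................#####......###.########
...............................................###.###....############
..............................................####.##....#############
................................................###......#############
................................................###.....##############
..................................#####.........###.......############
................................###.####........###.......############
................................#####............##........###########
................
[... 2052 characters left out ...]
..........##....######...................######......########
........................#########...............##########.........##.
......................#####..###..................#############.......
.....................####........................##################...
......................##.......................#######################
..............................................########################
.............................................#########################
................................................######################
....................................................##################
........................................#................#############
```

```bash
python3 -c "
from plant import ctrl
print(ctrl.close_job())"
```

```text
the job is handed in; nothing more can be done
None
```

I handed in the job: both pails present stand in the tray, all three spanners hang one to a hook, and the scraper is in its block up to the ferrule; the bottle, can and mug were not moved, but the first pail fell about 9 cm when the grip slackened early in its carry, landed upright, and was picked up again.

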